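Sort the sample containers into their trays at the microscope bench

ROBOT

A 7-joint arm with a two-finger parallel gripper is mounted at the origin on the work surface. World frame = base frame: x ahead of the robot, y to its left, z up, the work surface at z = 0. Lengths are in mm, angles in rad, forces in N, time in s.
With the tool pointing down it reaches from about 350 to 900 mm from the base axis. Payload 8.1 kg.
Tool frame: the origin (TCP) lies at the very end of the fingers, on their centre line; the grasp point (between the pads) lies 19 mm behind it; z points along the fingers, y is the line along which they close (so a half turn about z gives the same grasp; the last joint's range is limited). The gripper opens to 92 mm and grips with 3 to 60 N. Pads are 19 mm wide; open, the fingers measure 130 mm over their backs; the gripper's body (75 mm by 190 mm) begins 47 mm behind the grasp point.
Start: joints at [-1.414, 0.434, 0.025, 1.573, -0.012, 1.134, -0.075], TCP at [160.582, 604.032, 226.742] pointing down, gripper open.
Joint ranges: [-2.62, 2.62], [-0.44, 2.09], [-1.27, 1.32], [0.08, 2.57], [-1.32, 4.46], [0.12, 2], [-2.74, 2.74]. Speed limits (rad/s): [2.22, 2.22, 3.01, 3.01, 3.14, 3.14, 3.14].

INTERFACE

Orientations are given as a unit quaternion [x, y, z, w].
In Python, from workcell import * gives the robot as it stands.
- The arm moves only by the tool servo_tool, never from a script. Its argument "commands" is a list of rows, each an object with "angular": the turn, a rotation vector about the tool's x, y, z scaled (see below), a list of three; "xyz": the shift along the tool's x, y, z scaled (see below), a list of three; "fingers": the opening, from 0 (shut) to 1 (fully open). In form: [{"angular": [ax, ay, az], "xyz": [x, y, z], "fingers": fingers}, ...]. A call has 1 to 12 rows; each row shifts and turns the commanded pose from where the row before left it, along the tool's axes as they then stand; what a row does not reach is not made up. The controller multiplies each number of a shift by 0.3 m and each number of a turn by 180 degrees. A row lasts 1/12 s, in which the tool goes at most 41.7 mm and 7.16 degrees, less where a joint would pass 70% of its speed; a pose out of reach is approached as far as the arm can. A call with a number of a shift or a turn outside -1 to 1 is refused whole. A call with a gripper value outside its range is refused whole. The fingers move at their own pace and stop on an object; "grip_force" is the grip in N (left out, the last holds). Time passes only in rows, so rows that do not move let the fingers close. It gives the time, the measured TCP pose, the force, the opening and the grip force at its end, in the units of the state.
- read_state(): the state, without advancing time (a new reading comes with each control period).
- snapshot(name): name is "scene" or "top"; returns a dict with "pixels" (480x640x3 uint8, red, green, blue), "range_z" (480x640 float32, mm along the optical axis (not along the pixel's ray), 0 where there is no reading), "K" (3x3 intrinsics, pixels), "world_from_camera" (4x4, takes a point from camera to world coordinates). Camera axes: x right, y down, z forward; pixel columns grow to the right and rows downward; lengths in mm; the calibration is good to about 2 mm. A picture is of the moment at which its call begins.
- sign_off(): hands the job in; it is judged then, once.
The state is a dict: "time_s": time; "qpos": joint angles; "qd": joint speeds; "effort": joint torques, N m; "position": TCP position; "orientation": TCP orientation; "wrist_force": force on the tool from outside, world axes, zero at the start; "moment": the same for the moment, N m; "gripper_width": finger opening in mm; "grip_force": force on a finger pad.
Only numpy, scipy, OpenCV 4.12 (cv2) and the standard library are available. Lean on these libraries where they do the work, as an engineer would, in place of code of your own. Each camera call takes 0.05 s, during which the arm holds its last target. There are 200 camera calls.

TASK

Sort the samples on the microscope bench into their steel trays: the two wide specimen jars into the largest tray, one in each bay, the two slim vials into the smaller two-bay tray, one in each bay, and the flat slide mailer into the undivided tray. Set each one down, without dropping it, so that it rests on the tray floor, jars and vials upright and the mailer flat as it lies now. Leave the beaker and the computer mouse where they are.

Things in the scene. Friction and masses are not known exactly. Their poses are not given: they have to be found in the camera images.
- jar_a: specimen jar, one of two alike, standing upright: a wide white round pot 41 mm across with a ribbed grey screw lid 44 mm across (the lid is the part from 44 to 60 mm up); 60 mm tall, about 60 g. Origin: centre of its underside, z up
- jar_b: specimen jar, one of two alike, standing upright: a wide white round pot 41 mm across with a ribbed grey screw lid 44 mm across (the lid is the part from 44 to 60 mm up); 60 mm tall, about 60 g. Origin: centre of its underside, z up
- vial_a: sample vial, one of two alike, standing upright: a slim white round tube 21 mm across with a grey cap 22 mm across (the cap is the part from 46 to 60 mm up); 60 mm tall, about 25 g. Origin: centre of its underside, z up
- vial_b: sample vial, one of two alike, standing upright: a slim white round tube 21 mm across with a grey cap 22 mm across (the cap is the part from 46 to 60 mm up); 60 mm tall, about 25 g. Origin: centre of its underside, z up
- mailer: slide mailer, the only flat box: white plastic with a grey seam round it, lying flat; 32 mm along its x, 84 mm along its y, 24 mm high, about 50 g. Origin: centre of its underside, z up
- jar_tray: the largest tray, open steel, two square bays side by side; fixed to the bench. Outside 72 mm along its x, 141 mm along its y; walls 3 mm thick, 16 mm high above the bench; floor top 3 mm above the bench. One divider (3 mm thick, as high as the walls) splits it at y = 0: bays 66 x 66 mm inside, centred at x = 0, y = +34.5 and -34.5 mm. Origin: centre of its underside, z up
- vial_tray: the smaller two-bay tray, open steel; fixed to the bench. Outside 50 mm along its x, 97 mm along its y; walls 3 mm thick, 16 mm high above the bench; floor top 3 mm above the bench. One divider (3 mm thick, as high as the walls) splits it at y = 0: bays 44 x 44 mm inside, centred at x = 0, y = +23.5 and -23.5 mm. Origin: centre of its underside, z up
- mailer_tray: the undivided, lowest tray, open steel; fixed to the bench. Outside 66 mm along its x, 114 mm along its y (inside 60 x 108 mm); walls 3 mm thick, only 10 mm high above the bench; floor top 3 mm above the bench. Origin: centre of its underside, z up
- beaker: bystander: empty glass beaker, 66 mm across, 68 mm tall, standing loose in the row of trays; leave it alone. Origin: centre of its underside
- mouse: bystander: grey computer mouse, 105 x 60 x 32 mm, loose on the bench at the robot's right; leave it alone. Origin: centre of its underside
Not all that is in view belongs to the job. Leave any blue look-alike of the jar_b alone.

How it is judged:
By the outcome, as a careful person would: the job done as asked, in the order asked, and still so for the second after the job is handed in, with the robot touching nothing.
It also fails if it takes over 109 s, if anything falls off the work surface, if the arm or the gripper's body presses on something with over 40 N, if the wrist force passes 120 N, or if a joint passes its speed limit or range.

## Working session

There is one attempt and no reset: what is moved stays moved. The work goes in short steps, Python scripts to look and compute and a tool call to move; the robot and the scene stay as the last step left them, time stands still between calls to the robot, and variables do not carry over. Pictures are saved under pics/ and viewed, at most 14 in all, crops included, and the job is handed in when it is done.

Besides the shell and the picture viewer there is one more tool, called after "Emit:" as name(argument=value, ...), one argument or row to a line, values as JSON. servo_tool: Moves the arm, as the interface text tells. Its arguments: {"type":"object","properties":{"commands":{"type":"array","items":{"type":"object","properties":{"angular":{"type":"array","items":{"type":"number","minimum":-1,"maximum":1}},"xyz":{"type":"array","items":{"type":"number","minimum":-1,"maximum":1}},"fingers":{"type":"number"}}}},"grip_force":{"type":"number"}},"required":["commands"]}

```bash
mkdir -p pics; ls
python3 - <<'E'
from workcell import *
import cv2, numpy as np
s=read_state(); print({k:np.round(v,3).tolist() for k,v in s.items()})
for n in ("scene","top"):
    d=snapshot(n); cv2.imwrite(f"pics/{n}0.png",d["pixels"][:,:,::-1]); np.savez(f"pics/{n}0.npz",**d)
    print(n,np.round(d["K"],1).tolist(),np.round(d["world_from_camera"],3).tolist(), (d["range_z"]>0).mean())
E
```

```text
pics
{'time_s': 0.0, 'qpos': [-1.414, 0.435, 0.025, 1.574, -0.012, 1.134, -0.075], 'qd': [0.0, 0.002, 0.001, -0.0, -0.0, 0.001, -0.0], 'effort': [0.001, -66.784, 0.986, -31.445, -0.06, 0.043, 0.0], 'position': [160.466, 603.514, 225.957], 'orientation': [0.13, 0.992, -0.001, -0.0], 'wrist_force': [0.191, 0.137, -0.171], 'moment': [-0.036, 0.008, -0.0], 'grip_force': 0.0, 'gripper_width': 92.09}
scene [[591.5, 0.0, 314.0], [0.0, 591.5, 238.5], [0.0, 0.0, 1.0]] [[-0.304, 0.75, -0.587, 1205.857], [0.953, 0.231, -0.198, 111.517], [-0.012, -0.62, -0.785, 942.622], [0.0, 0.0, 0.0, 1.0]] 0.9958723958333333
top [[567.6, 0.0, 315.0], [0.0, 567.6, 253.7], [0.0, 0.0, 1.0]] [[-0.006, -0.98, 0.199, 300.691], [-1.0, 0.006, 0.001, -124.529], [-0.002, -0.199, -0.98, 1164.817], [0.0, 0.0, 0.0, 1.0]] 0.996083984375
```

View pics/top0.png

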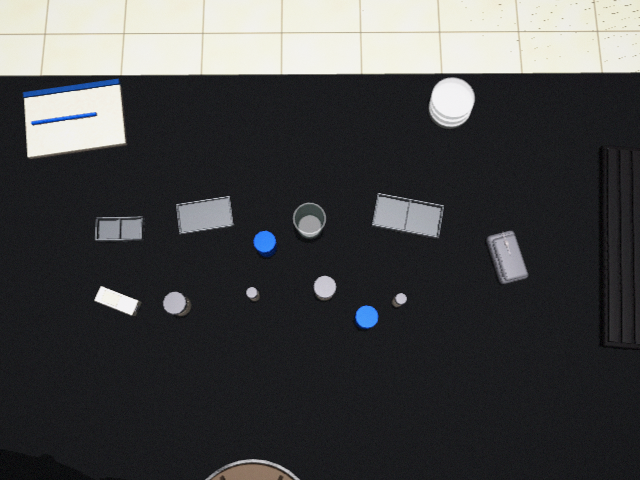

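View pics/scene0.png

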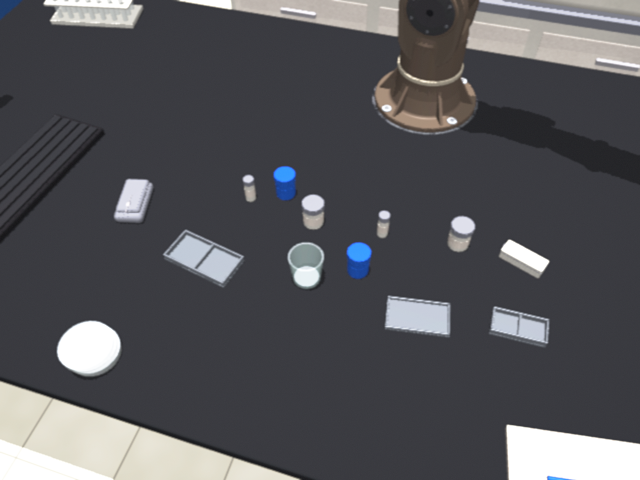

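The top view shows these candidates:
- **Jars:** white/grey pots at (175,303) and (325,288). The blue pots at (264,242) and (367,317) are look-alikes, so I leave them.
- **Vials:** (252,293) and (400,299).
- **Mailer:** (117,300).
- **Trays:** vial tray at (119,229), mailer tray (undivided) at (205,215), jar tray (largest, two bays) at (408,215).
- **Bystanders:** beaker at (310,220), mouse at (507,257).

The scene view agrees: jars at (313,212) and (460,234), vials at (250,188) and (383,224), mailer at (524,258).

```bash
cat > h.py <<'E'
import numpy as np, cv2
def cloud(d):
    z=d["range_z"]; v,u=np.indices(z.shape); K=d["K"]
    p=np.stack([(u-K[0,2])/K[0,0]*z,(v-K[1,2])/K[1,1]*z,z],-1)
    T=d["world_from_camera"]; return p@T[:3,:3].T+T[:3,3]
def ray(d,u,v):
    K=d["K"];T=d["world_from_camera"]
    return T[:3,3],T[:3,:3]@np.array([(u-K[0,2])/K[0,0],(v-K[1,2])/K[1,1],1.])
def tri(a,ua,b,ub):
    A=np.zeros((3,3));r=np.zeros(3)
    for d,u in((a,ua),(b,ub)):
        o,w=ray(d,*u);w=w/np.linalg.norm(w);M=np.eye(3)-np.outer(w,w);A+=M;r+=M@o
    return np.linalg.solve(A,r)
E
python3 - <<'E'
from h import *
for n in("top","scene"):
    d=dict(np.load(f"pics/{n}0.npz")); P=cloud(d); px=d["pixels"].astype(int)
    reg=(P[...,0]>330)&(P[...,0]<800)&(P[...,1]>-520)&(P[...,1]<330)&(d["range_z"]>0)
    bench=P[reg&(px.max(-1)<40)]; print(n,"bench z",np.percentile(bench[:,2],[5,50,95]).round(1))
    m=(reg&(P[...,2]>0)&((px.max(-1)>70)|(P[...,2]>12))).astype(np.uint8)
    k,l,st,c=cv2.connectedComponentsWithStats(m)
    for i in range(1,k):
        if st[i,4]<60: continue
        q=P[l==i]; zt=np.percentile(q[:,2],97); t=q[q[:,2]>zt-4]
        r=cv2.minAreaRect(t[:,:2].astype(np.float32)); ra=cv2.minAreaRect(q[:,:2].astype(np.float32))
        print(c[i].round(),st[i,4],"z97",zt.round(1),"zmed",np.median(q[:,2]).round(1),"topmean",t.mean(0).round(1),"rect",np.round(r[0],1),np.round(r[1],1),round(r[2],1),"all",np.round(ra[0],1),np.round(ra[1],1),round(ra[2],1))
# crops enlarged
t=cv2.imread("pics/top0.png"); 
a=cv2.resize(t[190:325,85:285],None,fx=4,fy=4,interpolation=cv2.INTER_CUBIC); cv2.imwrite("pics/cA.png",a)
a=cv2.resize(t[190:335,280:450],None,fx=4,fy=4,interpolation=cv2.INTER_CUBIC); cv2.imwrite("pics/cB.png",a)
E
```

```text
top bench z [-3.6  0.2  3.9]
[115. 140.] 232 z97 17.1 zmed 12.3 topmean [787.6 308.   14.9] rect [789.2 307.8] [24.5 44.7] 10.1 all [787.1 307.4] [26.3 44.9] 1.1
[407. 216.] 2014 z97 17.8 zmed 4.1 topmean [ 615.5 -316.9   16.4] rect [ 616.1 -318.5] [140.9  73.6] 78.2 all [ 616.  -318.6] [142.3  74.1] 78.4
[204. 215.] 1579 z97 12.2 zmed 4.2 topmean [620.7 110.2  10.7] rect [621.  108.4] [ 67.2 114. ] 9.1 all [621.1 110.3] [ 68.  117.6] 8.5
[309. 219.] 866 z97 69.7 zmed 29.3 topmean [ 598.3 -110.4   68.3] rect [ 596.3 -112.5] [62.3 62.7] 87.0 all [ 601.1 -108.9] [77.2 65.2] 39.2
[121. 229.] 914 z97 18.6 zmed 4.8 topmean [591.7 273.5  16.9] rect [590.9 283.1] [50.7 94.1] 1.4 all [591.1 283.1] [51.1 94.1] 1.5
[265. 243.] 458 z97 64.1 zmed 59.6 topmean [551.  -23.   61.8] rect [551.2 -23.4] [41.6 40.6] 56.0 all [558.6 -19. ] [60.4 44.2] 27.5
[501. 255.] 860 z97 35.4 zmed 29.0 topmean [ 527.8 -508.7   33.3] rect [ 525.8 -504.6] [95.3 30.7] 0.3 all [ 525.1 -501.1] [108.8  38.9] 1.3
[325. 287.] 438 z97 63.6 zmed 59.7 topmean [ 460.4 -142.9   61.3] rect [ 459.4 -142.5] [41.6 41.7] 36.6 all [ 
[... 708 characters left out ...]
.3 44.4] 72.6Traceback (most recent call last):
  File "<stdin>", line 5, in <module>
    return _quantile_unchecked(
        a, q, axis, out, overwrite_input, method, keepdims, weights)
    return _ureduce(a,
                    func=_quantile_ureduce_func,
    ...<5 lines>...
                    overwrite_input=overwrite_input,
                    method=method)
    r = func(a, **kwargs)
    result = _quantile(arr,
                       quantiles=q,
    ...<2 lines>...
                       out=out,
                       weights=wgt)
    slices_having_nans = np.isnan(arr[-1, ...])
                                  ~~~^^^^^^^^^
IndexError: index -1 is out of bounds for axis 0 with size 0
```

Run:
```python
from h import *
for n in("scene",):
    d=dict(np.load(f"pics/{n}0.npz")); P=cloud(d); px=d["pixels"].astype(int)
    print(P[240,320], d["range_z"][240,320])
    reg=(P[...,0]>330)&(P[...,0]<800)&(P[...,1]>-520)&(P[...,1]<360)&(d["range_z"]>0)
    m=(reg&(P[...,2]>0)&((px.max(-1)>70)|(P[...,2]>12))).astype(np.uint8)
    k,l,st,c=cv2.connectedComponentsWithStats(m)
    for i in range(1,k):
        if st[i,4]<60: continue
        q=P[l==i]; zt=np.percentile(q[:,2],97); t=q[q[:,2]>zt-4]
        r=cv2.minAreaRect(t[:,:2].astype(np.float32)); ra=cv2.minAreaRect(q[:,:2].astype(np.float32))
        print(c[i].round(),st[i,4],"z97",zt.round(1),"topmean",t.mean(0).round(1),"rect",np.round(r[0],1),np.round(r[1],1),round(r[2],1),"all",np.round(ra[0],1),np.round(ra[1],1),round(ra[2],1))
t=cv2.imread("pics/top0.png"); 
a=cv2.resize(t[190:325,85:285],None,fx=4,fy=4,interpolation=cv2.INTER_CUBIC); cv2.imwrite("pics/cA.png",a)
a=cv2.resize(t[190:335,280:450],None,fx=4,fy=4,interpolation=cv2.INTER_CUBIC); cv2.imwrite("pics/cB.png",a)
```

```text
[1205.85733352  111.5168038   942.62174587] 0.0
[285. 183.] 672 z97 63.2 topmean [ 402.3 -222.6   61.4] rect [ 402.2 -222. ] [42.9 41.7] 19.2 all [ 375.2 -235. ] [104.4  53.4] 19.2
[249. 188.] 305 z97 62.5 topmean [ 436.7 -290.1   61. ] rect [ 436.  -290.6] [21.1 20.8] 53.2 all [ 410.1 -303. ] [85.9 27.3] 26.7
[137. 203.] 856 z97 35.5 topmean [ 530.8 -507.8   33.4] rect [ 527.8 -509.9] [92.9 32.2] 11.6 all [ 520.  -499.2] [122.9  42.2] 0.5
[312. 211.] 730 z97 63.4 topmean [ 461.5 -141.1   61.5] rect [ 460.2 -141.1] [44.5 41.9] 18.4 all [ 432.4 -149.5] [106.   51.1] 18.4
[383. 223.] 323 z97 62.9 topmean [450.2   1.3  61.3] rect [450.3   1.9] [19.4 22. ] 75.9 all [422.5  -0.7] [78.9 27.6] 8.2
[460. 233.] 808 z97 63.7 topmean [430.7 152.4  61.7] rect [430.3 151.6] [43.8 43.5] 34.3 all [402.  155.4] [103.6  51.8] 0.3
[203. 258.] 2535 z97 17.7 topmean [ 617.8 -318.    16.2] rect [ 616.8 -317.8] [143.3  74.1] 78.2 all [ 610.9 -322. ] [157.2  86.6] 78.4
[523. 258.] 1076 z97 28.5 topmean [440.6 279.5  26.5] rect [440.1 278.6] [83.4 35.6] 68.8 all [427.8 280.5] [94.1 61.5] 69.0
[305. 264.] 1377 z97 69.7 topmean [ 596.4 -111.8   68.5] rect [ 596.8 -111.8] [65.4 62.8] 17.2 all [ 570.9 -123.6] [122.4  75.3] 12.9
[358. 260.] 815 z97 63.0 topmean [552.5 -22.4  61.3] rect [552.4 -22.4] [44.1 41.2] 15.0 all [527.  -27.6] [95.5 52.8] 7.4
[418. 316.] 2279 z97 12.1 topmean [622.1 111.5  10.6] rect [621.6 109.8] [ 69.2 114. ] 9.1 all [618.6 111.3] [ 79.7 120.8] 9.7
[519. 327.] 1747 z97 18.7 topmean [591.6 287.1  17.2] rect [591.  286.7] [53.9 97.6] 1.2 all [585.5 290. ] [ 67.6 104.4] 0.6
[531. 435.] 795 z97 16.3 topmean [787.5 326.   14. ] rect [787.4 323.4] [28.3 74. ] 4.3 all [784.3 323.5] [36.7 74.6] 5.7
```

View pics/cA.png

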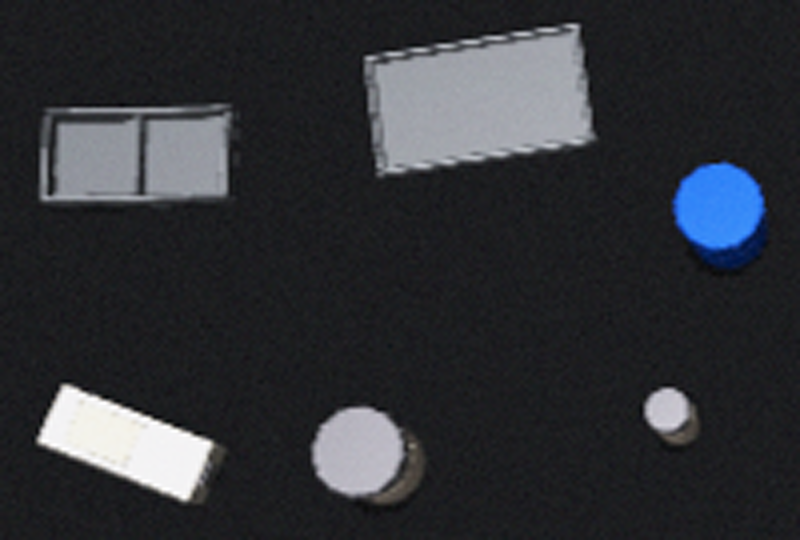

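View pics/cB.png

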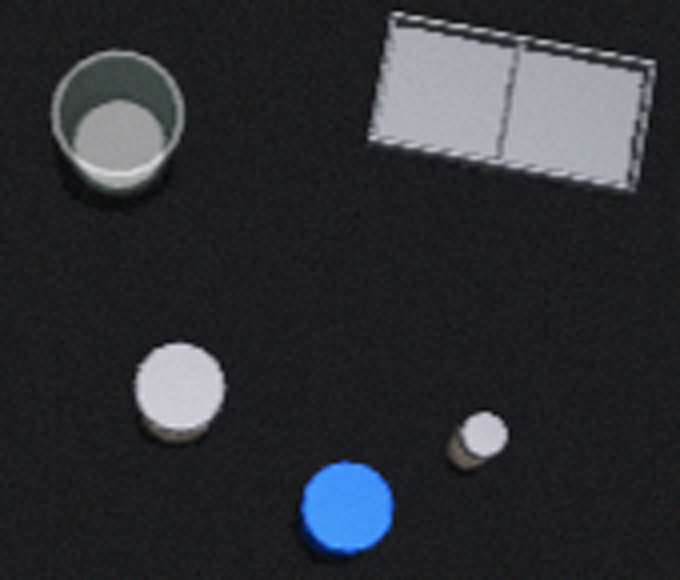

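The crops confirm two grey-lidded white jars, with the blue pots clearly different. The two views agree to about 2 mm. First I turn the tool so it closes along the trays' short axes.

Emit:
servo_tool(
  commands=[
    {"angular": [0,0,0.039],"xyz": [0,0,0],"fingers": 1},
    {"angular": [0,0,0.039],"xyz": [0,0,0],"fingers": 1},
    {"angular": [0,0,0.039],"xyz": [0,0,0],"fingers": 1},
    {"angular": [0,0,0.039],"xyz": [0,0,0],"fingers": 1},
    {"angular": [0,0,0.039],"xyz": [0,0,0],"fingers": 1},
    {"angular": [0,0,0.039],"xyz": [0,0,0],"fingers": 1},
    {"angular": [0,0,0.039],"xyz": [0,0,0],"fingers": 1},
    {"angular": [0,0,0.039],"xyz": [0,0,0],"fingers": 1},
    {"angular": [0,0,0.039],"xyz": [0,0,0],"fingers": 1},
    {"angular": [0,0,0.039],"xyz": [0,0,0],"fingers": 1},
    {"angular": [0,0,0.039],"xyz": [0,0,0],"fingers": 1},
    {"angular": [0,0,0.039],"xyz": [0,0,0],"fingers": 1},
  ],
  grip_force=15,
)

```text
time_s: 1.1
position: [160.4, 603.7, 226.3]
orientation: [0.763, 0.646, -0.0, 0.0]
wrist_force: [-0.9, 0.4, 0.0]
gripper_width: 91.6
grip_force: 0.0
```

```bash
cat > go.py <<'E'
# usage: go.py yaw_deg x y z [x y z ...]: tool-frame deltas (controller units) leg by leg from the present pose
import sys,numpy as np
from scipy.spatial.transform import Rotation as R
from workcell import read_state
a=[float(v) for v in sys.argv[1:]]; s=read_state()
r=R.from_quat(s["orientation"]); c,n=np.cos(np.radians(a[0])),np.sin(np.radians(a[0]))
goal=R.from_matrix(np.array([[-n,c,0],[c,n,0],[0,0,-1]]))
print("t",round(s["time_s"],2),"pos",np.round(s["position"],1),"q",np.round(s["qpos"],2),"F",np.round(s["wrist_force"],1),"w",round(s["gripper_width"],1),"g",round(s["grip_force"],1))
print("turn units",np.round((r.inv()*goal).as_rotvec()/np.pi,4))
p=np.array(s["position"])
for k,t in enumerate(np.array(a[1:]).reshape(-1,3)):
    d=t-p; p=t
    print("leg",k+1,"mm",np.round(np.linalg.norm(d),1),"present axes",np.round(r.inv().apply(d)/300,4),"goal axes",np.round(goal.inv().apply(d)/300,4))
E
python3 go.py -11.7 460.2 -142 150 460.2 -142 30 460.2 -142 150 609.4 -351.9 150 609.4 -351.9 33
```

```text
t 1.1 pos [160.4 603.7 226.3] q [-1.64  0.44  0.36  1.59 -0.17  1.13 -1.41] F [-0.9  0.4  0. ] w 91.6 g 0.0
turn units [-0.      0.0003  0.0124]
leg 1 mm 807.3 present axes [-2.2872  1.3948  0.2563] goal axes [-2.2315  1.4826  0.2543]
leg 2 mm 120.0 present axes [0.0004 0.     0.4   ] goal axes [0.  0.  0.4]
leg 3 mm 120.0 present axes [-0.0004 -0.     -0.4   ] goal axes [ 0.   0.  -0.4]
leg 4 mm 257.5 present axes [-6.083e-01  6.057e-01  5.000e-04] goal axes [-0.5843  0.6289  0.    ]
leg 5 mm 117.0 present axes [0.0004 0.     0.39  ] goal axes [0.   0.   0.39]
```

Emit:
servo_tool(
  commands=[
    {"angular": [0,0,0.0124],"xyz": [0,0,0.05],"fingers": 1},
    {"xyz": [-0.09,0.09,0.01],"angular": [0,0,0],"fingers": 1},
    {"xyz": [-0.09,0.09,0.01],"angular": [0,0,0],"fingers": 1},
    {"xyz": [-0.09,0.09,0.01],"angular": [0,0,0],"fingers": 1},
    {"xyz": [-0.09,0.09,0.01],"angular": [0,0,0],"fingers": 1},
    {"xyz": [-0.09,0.09,0.01],"angular": [0,0,0],"fingers": 1},
    {"xyz": [-0.09,0.09,0.01],"angular": [0,0,0],"fingers": 1},
    {"xyz": [-0.09,0.09,0.01],"angular": [0,0,0],"fingers": 1},
    {"xyz": [-0.09,0.09,0.01],"angular": [0,0,0],"fingers": 1},
    {"xyz": [-0.09,0.09,0.01],"angular": [0,0,0],"fingers": 1},
    {"xyz": [-0.09,0.09,0.01],"angular": [0,0,0],"fingers": 1},
    {"xyz": [-0.09,0.09,0.01],"angular": [0,0,0],"fingers": 1},
  ],
)

```text
time_s: 2.1
position: [393.7, 252.6, 178.6]
orientation: [0.774, 0.634, -0.0, -0.0]
wrist_force: [0.7, -0.2, 0.3]
gripper_width: 91.7
grip_force: 0.0
```

```bash
python3 go.py -11.7 460.2 -142 150 460.2 -142 30
```

```text
t 2.1 pos [393.7 252.6 178.6] q [-1.1   0.24  0.51  2.04 -0.15  0.9  -0.71] F [ 0.7 -0.2  0.3] w 91.7 g 0.0
turn units [-0.0001 -0.      0.002 ]
leg 1 mm 401.2 present axes [-1.246   0.4761  0.095 ] goal axes [-1.243   0.4838  0.0952]
leg 2 mm 120.0 present axes [-0.e+00  1.e-04  4.e-01] goal axes [0.  0.  0.4]
```

Emit:
servo_tool(
  commands=[
    {"angular": [0,0,0.002],"xyz": [-0.12,0.046,0.01],"fingers": 1},
    {"xyz": [-0.12,0.046,0.01],"angular": [0,0,0],"fingers": 1},
    {"xyz": [-0.12,0.046,0.01],"angular": [0,0,0],"fingers": 1},
    {"xyz": [-0.12,0.046,0.01],"angular": [0,0,0],"fingers": 1},
    {"xyz": [-0.12,0.046,0.01],"angular": [0,0,0],"fingers": 1},
    {"xyz": [-0.12,0.046,0.01],"angular": [0,0,0],"fingers": 1},
    {"xyz": [-0.12,0.046,0.01],"angular": [0,0,0],"fingers": 1},
    {"xyz": [-0.12,0.046,0.01],"angular": [0,0,0],"fingers": 1},
    {"xyz": [-0.12,0.046,0.01],"angular": [0,0,0],"fingers": 1},
    {"xyz": [-0.12,0.046,0.005],"angular": [0,0,0],"fingers": 1},
    {"xyz": [-0.043,0.024,0],"angular": [0,0,0],"fingers": 1},
    {"xyz": [0,0,0],"angular": [0,0,0],"fingers": 1},
  ],
)

```text
time_s: 3.1
position: [460.1, -144.8, 150.3]
orientation: [0.778, 0.629, -0.0, 0.001]
wrist_force: [0.3, -0.1, -0.0]
gripper_width: 92.1
grip_force: 0.0
```

```bash
python3 go.py -11.7 460.2 -142 30 460.2 -142 150 609.4 -351.9 150
```

```text
t 3.1 pos [ 460.1 -144.8  150.3] q [-0.33  0.33  0.67  2.05 -0.27  0.85  0.28] F [ 0.3 -0.1 -0. ] w 92.1 g 0.0
turn units [ 0.0004  0.0007 -0.0021]
leg 1 mm 120.4 present axes [ 0.0099 -0.0021  0.4011] goal axes [ 0.0091 -0.0015  0.4012]
leg 2 mm 120.0 present axes [-0.0008  0.0005 -0.4   ] goal axes [ 0.   0.  -0.4]
leg 3 mm 257.5 present axes [-0.5802  0.6326  0.0019] goal axes [-0.5843  0.6289  0.    ]
```

Emit:
servo_tool(
  commands=[
    {"xyz": [0.009,-0.001,0.05],"angular": [0,0,-0.002],"fingers": 1},
    {"xyz": [0,0,0.07],"angular": [0,0,0],"fingers": 1},
    {"xyz": [0,0,0.07],"angular": [0,0,0],"fingers": 1},
    {"xyz": [0,0,0.07],"angular": [0,0,0],"fingers": 1},
    {"xyz": [0,0,0.07],"angular": [0,0,0],"fingers": 1},
    {"xyz": [0,0,0.05],"angular": [0,0,0],"fingers": 1},
    {"xyz": [0,0,0.02],"angular": [0,0,0],"fingers": 1},
    {"xyz": [0,0,0],"angular": [0,0,0],"fingers": 1},
    {"xyz": [0,0,0],"angular": [0,0,0],"fingers": 0.4},
    {"xyz": [0,0,0],"angular": [0,0,0],"fingers": 0.4},
    {"xyz": [0,0,0],"angular": [0,0,0],"fingers": 0.4},
    {"xyz": [0,0,0],"angular": [0,0,0],"fingers": 0.4},
  ],
  grip_force=15,
)

```text
time_s: 4.1
position: [460.7, -137.5, 31.0]
orientation: [0.774, 0.634, 0.001, 0.0]
wrist_force: [-0.1, 0.2, 1.2]
gripper_width: 69.7
grip_force: 0.0
```

```bash
python3 go.py -11.7 460.2 -142 150 609.4 -351.9 150
```

```text
t 4.1 pos [ 460.7 -137.5   31. ] q [-0.2   0.52  0.51  2.15 -0.46  0.57  0.45] F [-0.1  0.2  1.2] w 69.7 g 0.0
turn units [ 0.0004 -0.0001  0.002 ]
leg 1 mm 119.1 present axes [-0.0151  0.0019 -0.3968] goal axes [-0.0152  0.0014 -0.3968]
leg 2 mm 257.5 present axes [-0.5881  0.6253  0.0007] goal axes [-0.5843  0.6289  0.    ]
```

Emit:
servo_tool(
  commands=[
    {"xyz": [-0.015,0.001,0],"angular": [0,0,0.002],"fingers": 0.7},
    {"xyz": [0,0,0],"angular": [0,0,0],"fingers": 0.7},
    {"xyz": [0,0,0],"angular": [0,0,0],"fingers": 0.7},
    {"xyz": [0,0,0],"angular": [0,0,0],"fingers": 0.3},
    {"xyz": [0,0,0],"angular": [0,0,0],"fingers": 0.3},
    {"xyz": [0,0,0],"angular": [0,0,0],"fingers": 0.3},
    {"xyz": [0,0,0],"angular": [0,0,0],"fingers": 0.3},
    {"xyz": [0,0,0],"angular": [0,0,0],"fingers": 0.3},
    {"xyz": [0,0,0],"angular": [0,0,0],"fingers": 0.3},
    {"xyz": [0,0,0],"angular": [0,0,0],"fingers": 0.3},
  ],
)

```text
time_s: 4.93
position: [459.6, -142.0, 30.2]
orientation: [0.776, 0.631, 0.0, -0.0]
wrist_force: [-0.1, -0.1, -0.6]
gripper_width: 43.5
grip_force: 15.0
```

```bash
python3 go.py -11.7 460.2 -142 150 609.4 -351.9 150
```

```text
t 4.93 pos [ 459.6 -142.    30.2] q [-0.19  0.52  0.51  2.15 -0.46  0.58  0.45] F [-0.1 -0.1 -0.6] w 43.5 g 15.0
turn units [ 0.     -0.     -0.0001]
leg 1 mm 119.8 present axes [ 3.000e-04  2.000e-03 -3.993e-01] goal axes [ 3.000e-04  2.000e-03 -3.993e-01]
leg 2 mm 257.5 present axes [-0.5841  0.6291 -0.    ] goal axes [-0.5843  0.6289  0.    ]
```

Emit:
servo_tool(
  commands=[
    {"xyz": [0,0,-0.03],"angular": [0,0,0],"fingers": 0.3},
    {"xyz": [0,0,-0.06],"angular": [0,0,0],"fingers": 0.3},
    {"xyz": [0,0,-0.08],"angular": [0,0,0],"fingers": 0.3},
    {"xyz": [0,0,-0.08],"angular": [0,0,0],"fingers": 0.3},
    {"xyz": [-0.02,0.02,-0.05],"angular": [0,0,0],"fingers": 0.3},
    {"xyz": [-0.07,0.08,0],"angular": [0,0,0],"fingers": 0.3},
    {"xyz": [-0.08,0.09,0],"angular": [0,0,0],"fingers": 0.3},
    {"xyz": [-0.08,0.09,0],"angular": [0,0,0],"fingers": 0.3},
    {"xyz": [-0.08,0.09,0],"angular": [0,0,0],"fingers": 0.3},
    {"xyz": [-0.08,0.09,0],"angular": [0,0,0],"fingers": 0.3},
    {"xyz": [-0.08,0.08,0],"angular": [0,0,0],"fingers": 0.3},
    {"xyz": [-0.06,0.06,0],"angular": [0,0,0],"fingers": 0.3},
  ],
)

```text
time_s: 5.93
position: [603.1, -342.8, 120.8]
orientation: [0.776, 0.631, -0.0, 0.001]
wrist_force: [-0.4, -0.4, -0.4]
gripper_width: 43.9
grip_force: 15.0
```

Emit:
servo_tool(
  commands=[
    {"xyz": [-0.034,0.031,0],"angular": [0,0,0],"fingers": 0.3},
    {"xyz": [0,0,0],"angular": [0,0,0],"fingers": 0.3},
    {"xyz": [0,0,0],"angular": [0,0,0],"fingers": 0.3},
    {"xyz": [0,0,0],"angular": [0,0,0],"fingers": 0.3},
    {"xyz": [0,0,0],"angular": [0,0,0],"fingers": 0.3},
    {"xyz": [0,0,0],"angular": [0,0,0],"fingers": 0.3},
  ],
)

```text
time_s: 6.43
position: [609.3, -350.6, 120.5]
orientation: [0.775, 0.632, 0.0, -0.0]
wrist_force: [0.4, -0.4, -0.6]
gripper_width: 43.4
grip_force: 15.0
```

```bash
python3 go.py -11.7 609.4 -351.9 33
```

```text
t 6.43 pos [ 609.3 -350.6  120.5] q [ 0.1   0.71  0.59  1.51 -0.43  1.05  0.59] F [ 0.4 -0.4 -0.6] w 43.4 g 15.0
turn units [-0.     -0.0003  0.0002]
leg 1 mm 87.5 present axes [-0.0044  0.0013  0.2917] goal axes [-0.0041  0.0012  0.2917]
```

Emit:
servo_tool(
  commands=[
    {"xyz": [-0.004,0.001,0.03],"angular": [0,0,0],"fingers": 0.3},
    {"xyz": [0,0,0.06],"angular": [0,0,0],"fingers": 0.3},
    {"xyz": [0,0,0.07],"angular": [0,0,0],"fingers": 0.3},
    {"xyz": [0,0,0.06],"angular": [0,0,0],"fingers": 0.3},
    {"xyz": [0,0,0.04],"angular": [0,0,0],"fingers": 0.3},
    {"xyz": [0,0,0.015],"angular": [0,0,0],"fingers": 0.3},
    {"xyz": [0,0,0],"angular": [0,0,0],"fingers": 0.3},
    {"xyz": [0,0,0.005],"angular": [0,0,0],"fingers": 0.3},
    {"xyz": [0,0,0.004],"angular": [0,0,0],"fingers": 0.3},
    {"xyz": [0,0,0.004],"angular": [0,0,0],"fingers": 0.3},
    {"xyz": [0,0,0],"angular": [0,0,0],"fingers": 0.3},
    {"xyz": [0,0,0],"angular": [0,0,0],"fingers": 0.3},
  ],
)

```text
time_s: 7.43
position: [609.6, -353.3, 34.3]
orientation: [0.776, 0.631, 0.0, 0.0]
wrist_force: [-0.1, 0.5, -0.5]
gripper_width: 43.4
grip_force: 15.0
```

```bash
python3 go.py -11.7 609.4 -351.9 33
python3 - <<'E'
from workcell import *
import cv2
d=snapshot("scene"); a=d["pixels"][200:320,120:280,::-1]; b=snapshot("top")["pixels"][160:280,360:520,::-1]
cv2.imwrite("pics/p1.png",cv2.resize(cv2.hconcat([a,b]),None,fx=2.5,fy=2.5,interpolation=cv2.INTER_CUBIC))
E
```

```text
t 7.43 pos [ 609.6 -353.3   34.3] q [ 0.13  0.8   0.53  1.57 -0.48  0.91  0.63] F [-0.1  0.5 -0.5] w 43.4 g 15.0
turn units [ 0.0002  0.     -0.0001]
leg 1 mm 2.0 present axes [ 0.0046 -0.0016  0.0043] goal axes [ 0.0046 -0.0016  0.0043]
```

View pics/p1.png

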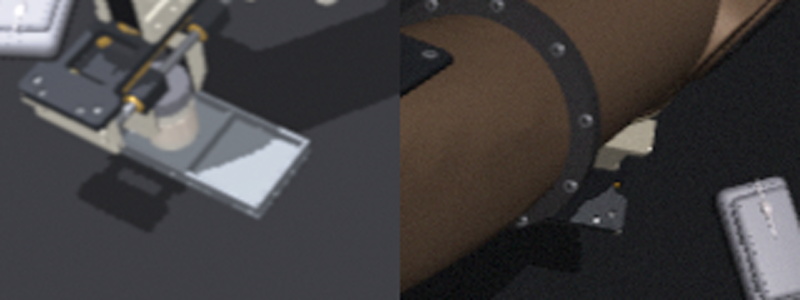

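The crop shows the jar inside the -y bay (about (175,115) in the left panel), clear of the walls and just above the floor. I lower it until it touches.

Emit:
servo_tool(
  commands=[
    {"xyz": [0,0,0.003],"angular": [0,0,0],"fingers": 0.3},
    {"xyz": [0,0,0.002],"angular": [0,0,0],"fingers": 0.3},
    {"xyz": [0,0,0],"angular": [0,0,0],"fingers": 0.3},
    {"xyz": [0,0,0],"angular": [0,0,0],"fingers": 0.3},
  ],
)

```text
time_s: 7.87
position: [609.7, -353.5, 33.2]
orientation: [0.776, 0.631, 0.0, 0.0]
wrist_force: [-1.9, 1.0, 6.6]
gripper_width: 43.4
grip_force: 15.0
```

Emit:
servo_tool(
  commands=[
    {"xyz": [0,0,0],"angular": [0,0,0],"fingers": 0.8},
    {"xyz": [0,0,0],"angular": [0,0,0],"fingers": 0.8},
    {"xyz": [0,0,0],"angular": [0,0,0],"fingers": 0.8},
    {"xyz": [0,0,0],"angular": [0,0,0],"fingers": 0.8},
    {"xyz": [0,0,-0.02],"angular": [0,0,0],"fingers": 0.8},
    {"xyz": [0,0,-0.06],"angular": [0,0,0],"fingers": 0.8},
    {"xyz": [0,0,-0.08],"angular": [0,0,0],"fingers": 0.8},
    {"xyz": [0,0,-0.08],"angular": [0,0,0],"fingers": 0.8},
    {"xyz": [0,0,-0.08],"angular": [0,0,0],"fingers": 0.8},
    {"xyz": [0,0,-0.05],"angular": [0,0,0],"fingers": 0.8},
    {"xyz": [0,0,0],"angular": [0,0,0],"fingers": 0.8},
    {"xyz": [0,0,0],"angular": [0,0,0],"fingers": 0.8},
  ],
)

```text
time_s: 8.87
position: [609.8, -353.6, 144.5]
orientation: [0.776, 0.631, 0.0, 0.001]
wrist_force: [1.0, -0.4, 0.1]
gripper_width: 73.4
grip_force: 0.0
```

```bash
python3 go.py -11.7 429.9 151.7 145 429.9 151.7 30 429.9 151.7 135 623.4 -284.3 135
```

```text
t 8.87 pos [ 609.8 -353.6  144.5] q [ 0.1   0.69  0.6   1.48 -0.41  1.1   0.58] F [ 1.  -0.4  0.1] w 73.4 g 0.0
turn units [ 0.0007  0.0001 -0.0001]
leg 1 mm 536.4 present axes [ 1.5273 -0.9294 -0.0041] goal axes [ 1.5276 -0.9289 -0.0016]
leg 2 mm 115.0 present axes [ 2.000e-04 -8.000e-04  3.833e-01] goal axes [0.     0.     0.3833]
leg 3 mm 105.0 present axes [-1.0e-04  7.0e-04 -3.5e-01] goal axes [ 0.    0.   -0.35]
leg 4 mm 477.0 present axes [-1.292   0.9267  0.0024] goal axes [-1.2923  0.9263  0.    ]
```

Emit:
servo_tool(
  commands=[
    {"xyz": [0.05,-0.03,0],"angular": [0,0,0],"fingers": 0.8},
    {"xyz": [0.1,-0.06,0],"angular": [0,0,0],"fingers": 0.8},
    {"xyz": [0.108,-0.066,0],"angular": [0,0,0],"fingers": 0.8},
    {"xyz": [0.108,-0.066,0],"angular": [0,0,0],"fingers": 0.8},
    {"xyz": [0.108,-0.066,0],"angular": [0,0,0],"fingers": 0.8},
    {"xyz": [0.108,-0.066,0],"angular": [0,0,0],"fingers": 0.8},
    {"xyz": [0.108,-0.066,0],"angular": [0,0,0],"fingers": 0.8},
    {"xyz": [0.108,-0.066,0],"angular": [0,0,0],"fingers": 0.8},
    {"xyz": [0.108,-0.066,0],"angular": [0,0,0],"fingers": 0.8},
    {"xyz": [0.108,-0.066,0],"angular": [0,0,0],"fingers": 0.8},
    {"xyz": [0.108,-0.066,0],"angular": [0,0,0],"fingers": 0.8},
    {"xyz": [0.108,-0.066,0],"angular": [0,0,0],"fingers": 0.8},
  ],
)

```text
time_s: 9.87
position: [462.3, 55.3, 142.5]
orientation: [0.776, 0.631, -0.001, -0.0]
wrist_force: [0.9, -0.1, -0.6]
gripper_width: 73.6
grip_force: 0.0
```

Emit:
servo_tool(
  commands=[
    {"xyz": [0.1,-0.06,0],"angular": [0,0,0],"fingers": 0.8},
    {"xyz": [0.1,-0.06,0],"angular": [0,0,0],"fingers": 0.8},
    {"xyz": [0.07,-0.04,0],"angular": [0,0,0],"fingers": 0.8},
    {"xyz": [0.028,-0.019,0],"angular": [0,0,0],"fingers": 0.8},
    {"xyz": [0,0,0],"angular": [0,0,0],"fingers": 0.8},
    {"xyz": [0,0,0],"angular": [0,0,0],"fingers": 0.8},
    {"xyz": [0,0,0],"angular": [0,0,0],"fingers": 0.8},
    {"xyz": [0,0,0],"angular": [0,0,0],"fingers": 0.8},
    {"xyz": [0,0,0],"angular": [0,0,0],"fingers": 0.8},
  ],
)

```text
time_s: 10.62
position: [430.0, 150.8, 143.3]
orientation: [0.776, 0.63, -0.0, 0.0]
wrist_force: [-0.7, -0.3, -0.1]
gripper_width: 73.2
grip_force: 0.0
```

```bash
python3 go.py -11.7 429.9 151.7 30
```

```text
t 10.62 pos [430.  150.8 143.3] q [-0.96  0.29  0.63  2.11 -0.24  0.81 -0.39] F [-0.7 -0.3 -0.1] w 73.2 g 0.0
turn units [ 0.0001  0.0001 -0.0009]
leg 1 mm 113.3 present axes [ 0.0028 -0.0011  0.3776] goal axes [ 0.0027 -0.0011  0.3776]
```

Emit:
servo_tool(
  commands=[
    {"xyz": [0.003,-0.001,0.04],"angular": [0,0,0],"fingers": 0.8},
    {"xyz": [0,0,0.07],"angular": [0,0,0],"fingers": 0.8},
    {"xyz": [0,0,0.08],"angular": [0,0,0],"fingers": 0.8},
    {"xyz": [0,0,0.08],"angular": [0,0,0],"fingers": 0.8},
    {"xyz": [0,0,0.07],"angular": [0,0,0],"fingers": 0.8},
    {"xyz": [0,0,0.037],"angular": [0,0,0],"fingers": 0.8},
    {"xyz": [0,0,0],"angular": [0,0,0],"fingers": 0.8},
    {"xyz": [0,0,0],"angular": [0,0,0],"fingers": 0.8},
    {"xyz": [0,0,0],"angular": [0,0,0],"fingers": 0.8},
    {"xyz": [0,0,0],"angular": [0,0,0],"fingers": 0.8},
  ],
)

```text
time_s: 11.45
position: [430.3, 153.2, 31.2]
orientation: [0.776, 0.631, 0.001, 0.0]
wrist_force: [0.6, 0.1, -1.0]
gripper_width: 73.3
grip_force: 0.0
```

```bash
python3 go.py -11.7 429.9 151.7 30
```

```text
t 11.45 pos [430.3 153.2  31.2] q [-0.82  0.49  0.48  2.21 -0.44  0.54 -0.21] F [ 0.6  0.1 -1. ] w 73.3 g 0.0
turn units [ 0.0004 -0.0004 -0.0003]
leg 1 mm 2.0 present axes [-0.0053 -0.0003  0.0038] goal axes [-0.0053 -0.0003  0.0039]
```

Correct by the residual, close and lift.

Emit:
servo_tool(
  commands=[
    {"xyz": [-0.005,0,0.003],"angular": [0,0,0],"fingers": 0.8},
    {"xyz": [0,0,0],"angular": [0,0,0],"fingers": 0.3},
    {"xyz": [0,0,0],"angular": [0,0,0],"fingers": 0.3},
    {"xyz": [0,0,0],"angular": [0,0,0],"fingers": 0.3},
    {"xyz": [0,0,0],"angular": [0,0,0],"fingers": 0.3},
    {"xyz": [0,0,0],"angular": [0,0,0],"fingers": 0.3},
    {"xyz": [0,0,0],"angular": [0,0,0],"fingers": 0.3},
    {"xyz": [0,0,0],"angular": [0,0,0],"fingers": 0.3},
    {"xyz": [0,0,0],"angular": [0,0,0],"fingers": 0.3},
  ],
)

```text
time_s: 12.2
position: [429.3, 151.7, 29.4]
orientation: [0.776, 0.631, 0.0, -0.0]
wrist_force: [-0.2, -0.2, 1.6]
gripper_width: 43.4
grip_force: 15.0
```

Emit:
servo_tool(
  commands=[
    {"xyz": [0,0,-0.03],"angular": [0,0,0],"fingers": 0.3},
    {"xyz": [0,0,-0.06],"angular": [0,0,0],"fingers": 0.3},
    {"xyz": [0,0,-0.08],"angular": [0,0,0],"fingers": 0.3},
    {"xyz": [0,0,-0.08],"angular": [0,0,0],"fingers": 0.3},
    {"xyz": [0,0,-0.07],"angular": [0,0,0],"fingers": 0.3},
    {"xyz": [0,0,-0.03],"angular": [0,0,0],"fingers": 0.3},
    {"xyz": [0,0,0],"angular": [0,0,0],"fingers": 0.3},
    {"xyz": [0,0,0],"angular": [0,0,0],"fingers": 0.3},
    {"xyz": [0,0,0],"angular": [0,0,0],"fingers": 0.3},
  ],
)

```text
time_s: 12.95
position: [428.4, 151.6, 133.4]
orientation: [0.776, 0.631, -0.001, -0.0]
wrist_force: [-0.4, -1.3, -0.4]
gripper_width: 44.0
grip_force: 15.0
```

```bash
python3 go.py -11.7 623.4 -284.3 135
```

```text
t 12.95 pos [428.4 151.6 133.4] q [-0.96  0.31  0.64  2.13 -0.26  0.79 -0.37] F [-0.4 -1.3 -0.4] w 44.0 g 15.0
turn units [-0.0004  0.0003 -0.    ]
leg 1 mm 477.5 present axes [-1.2909  0.9312 -0.0053] goal axes [-1.291   0.9311 -0.0053]
```

Emit:
servo_tool(
  commands=[
    {"xyz": [-0.05,0.036,-0.01],"angular": [0,0,0],"fingers": 0.3},
    {"xyz": [-0.115,0.083,0],"angular": [0,0,0],"fingers": 0.3},
    {"xyz": [-0.115,0.083,0],"angular": [0,0,0],"fingers": 0.3},
    {"xyz": [-0.115,0.083,0],"angular": [0,0,0],"fingers": 0.3},
    {"xyz": [-0.115,0.083,0],"angular": [0,0,0],"fingers": 0.3},
    {"xyz": [-0.115,0.083,0],"angular": [0,0,0],"fingers": 0.3},
    {"xyz": [-0.115,0.083,0],"angular": [0,0,0],"fingers": 0.3},
    {"xyz": [-0.115,0.083,0],"angular": [0,0,0],"fingers": 0.3},
    {"xyz": [-0.115,0.083,0],"angular": [0,0,0],"fingers": 0.3},
    {"xyz": [-0.115,0.083,0],"angular": [0,0,0],"fingers": 0.3},
    {"xyz": [-0.1,0.072,0],"angular": [0,0,0],"fingers": 0.3},
    {"xyz": [-0.07,0.05,0],"angular": [0,0,0],"fingers": 0.3},
  ],
)

```text
time_s: 13.95
position: [614.8, -269.1, 135.1]
orientation: [0.777, 0.63, -0.001, -0.0]
wrist_force: [0.3, 0.4, 0.4]
gripper_width: 43.6
grip_force: 15.0
```

Emit:
servo_tool(
  commands=[
    {"xyz": [-0.036,0.026,0],"angular": [0,0,0],"fingers": 0.3},
    {"xyz": [0,0,0],"angular": [0,0,0],"fingers": 0.3},
    {"xyz": [0,0,0],"angular": [0,0,0],"fingers": 0.3},
    {"xyz": [0,0,0],"angular": [0,0,0],"fingers": 0.3},
    {"xyz": [0,0,0],"angular": [0,0,0],"fingers": 0.3},
    {"xyz": [0,0,0],"angular": [0,0,0],"fingers": 0.3},
  ],
)

```text
time_s: 14.45
position: [620.7, -275.4, 137.1]
orientation: [0.775, 0.632, 0.0, -0.001]
wrist_force: [0.7, 0.4, -0.8]
gripper_width: 43.6
grip_force: 15.0
```

```bash
python3 go.py -11.7 623.4 -284.3 33
python3 - <<'E'
from workcell import *
from h import *
d=snapshot("scene"); P=cloud(d); px=d["pixels"].astype(int)
m=(abs(P[...,0]-609.4)<35)&(abs(P[...,1]+352)<35)&(P[...,2]>50)&(P[...,2]<68)
q=P[m]; print(m.sum(), np.percentile(q[:,2],[50,97]), cv2.minAreaRect(q[:,:2].astype(np.float32)))
E
```

```text
t 14.45 pos [ 620.7 -275.4  137.1] q [-0.03  0.66  0.61  1.56 -0.41  1.05  0.48] F [ 0.7  0.4 -0.8] w 43.6 g 15.0
turn units [-0.0002 -0.0003  0.0004]
leg 1 mm 104.5 present axes [-0.0276  0.0148  0.3469] goal axes [-0.0273  0.0147  0.3469]
209 [62.62476457 66.31097581] ((621.716796875, -351.6694030761719), (24.067970275878906, 43.3014030456543), 2.4721076488494873)
```

Emit:
servo_tool(
  commands=[
    {"xyz": [-0.027,0.015,0],"angular": [0,0,0],"fingers": 0.3},
    {"xyz": [0,0,0.04],"angular": [0,0,0],"fingers": 0.3},
    {"xyz": [0,0,0.07],"angular": [0,0,0],"fingers": 0.3},
    {"xyz": [0,0,0.08],"angular": [0,0,0],"fingers": 0.3},
    {"xyz": [0,0,0.07],"angular": [0,0,0],"fingers": 0.3},
    {"xyz": [0,0,0.035],"angular": [0,0,0],"fingers": 0.3},
    {"xyz": [0,0,0],"angular": [0,0,0],"fingers": 0.3},
    {"xyz": [0,0,0],"angular": [0,0,0],"fingers": 0.3},
    {"xyz": [0,0,0],"angular": [0,0,0],"fingers": 0.3},
    {"xyz": [0,0,0],"angular": [0,0,0],"fingers": 0.3},
  ],
)

```text
time_s: 15.33
position: [624.4, -286.6, 50.3]
orientation: [0.776, 0.631, 0.001, 0.001]
wrist_force: [0.5, 0.0, -0.3]
gripper_width: 43.6
grip_force: 15.0
```

```bash
python3 go.py -11.7 623.4 -284.3 33
```

```text
t 15.33 pos [ 624.4 -286.6   50.3] q [ 0.02  0.76  0.55  1.61 -0.48  0.91  0.54] F [ 0.5  0.  -0.3] w 43.6 g 15.0
turn units [ 0.0007  0.0002 -0.0001]
leg 1 mm 17.5 present axes [ 0.0067 -0.0048  0.0577] goal axes [ 0.0067 -0.0046  0.0577]
```

Emit:
servo_tool(
  commands=[
    {"xyz": [0.007,-0.004,0.02],"angular": [0,0,0],"fingers": 0.3},
    {"xyz": [0,0,0.02],"angular": [0,0,0],"fingers": 0.3},
    {"xyz": [0,0,0.01],"angular": [0,0,0],"fingers": 0.3},
    {"xyz": [0,0,0],"angular": [0,0,0],"fingers": 0.3},
    {"xyz": [0,0,0.003],"angular": [0,0,0],"fingers": 0.3},
    {"xyz": [0,0,0.003],"angular": [0,0,0],"fingers": 0.3},
    {"xyz": [0,0,0.002],"angular": [0,0,0],"fingers": 0.3},
    {"xyz": [0,0,0],"angular": [0,0,0],"fingers": 0.3},
    {"xyz": [0,0,0],"angular": [0,0,0],"fingers": 0.3},
    {"xyz": [0,0,0],"angular": [0,0,0],"fingers": 0.3},
  ],
)

```text
time_s: 16.17
position: [622.9, -283.8, 32.4]
orientation: [0.776, 0.631, 0.0, 0.0]
wrist_force: [-3.0, 1.9, 7.2]
gripper_width: 43.4
grip_force: 15.0
```

Emit:
servo_tool(
  commands=[
    {"xyz": [0,0,0],"angular": [0,0,0],"fingers": 0.75},
    {"xyz": [0,0,0],"angular": [0,0,0],"fingers": 0.75},
    {"xyz": [0,0,0],"angular": [0,0,0],"fingers": 0.75},
    {"xyz": [0,0,0],"angular": [0,0,0],"fingers": 0.75},
    {"xyz": [0,0,-0.02],"angular": [0,0,0],"fingers": 0.75},
    {"xyz": [0,0,-0.06],"angular": [0,0,0],"fingers": 0.75},
    {"xyz": [0,0,-0.08],"angular": [0,0,0],"fingers": 0.75},
    {"xyz": [0,0,-0.08],"angular": [0,0,0],"fingers": 0.75},
    {"xyz": [0,0,-0.08],"angular": [0,0,-0.036],"fingers": 0.75},
    {"xyz": [0,0,-0.05],"angular": [0,0,-0.036],"fingers": 0.75},
    {"xyz": [0,0,0],"angular": [0,0,0],"fingers": 0.6},
    {"xyz": [0,0,0],"angular": [0,0,0],"fingers": 0.6},
  ],
)

```text
time_s: 17.17
position: [623.2, -284.0, 143.7]
orientation: [0.7, 0.714, 0.001, 0.001]
wrist_force: [-0.0, -0.7, -0.7]
gripper_width: 59.9
grip_force: 0.0
```

```bash
python3 go.py 1.2 435.5 -290.5 135 449.9 1.0 135; python3 go.py 1.2 449.9 1 135
```

```text
t 17.17 pos [ 623.2 -284.   143.7] q [ 0.02  0.64  0.55  1.54 -0.37  1.06  0.68] F [-0.  -0.7 -0.7] w 59.9 g 0.0
turn units [ 0.0007  0.0001 -0.0003]
leg 1 mm 188.1 present axes [-0.0093 -0.6262  0.0276] goal axes [-0.0087 -0.6261  0.029 ]
leg 2 mm 291.9 present axes [ 9.705e-01  6.740e-02 -2.000e-04] goal axes [0.9704 0.0683 0.    ]
t 17.17 pos [ 623.2 -284.   143.7] q [ 0.02  0.64  0.55  1.54 -0.37  1.06  0.68] F [-0.  -0.7 -0.7] w 59.9 g 0.0
turn units [ 0.0007  0.0001 -0.0003]
leg 1 mm 333.7 present axes [ 0.9612 -0.5588  0.0274] goal axes [ 0.9618 -0.5578  0.029 ]
```

Emit:
servo_tool(
  commands=[
    {"xyz": [-0.009,-0.06,0],"angular": [0,0,0],"fingers": 0.65},
    {"xyz": [0,-0.1,0],"angular": [0,0,0],"fingers": 0.65},
    {"xyz": [0,-0.1,0],"angular": [0,0,0],"fingers": 0.65},
    {"xyz": [0,-0.1,0],"angular": [0,0,0],"fingers": 0.65},
    {"xyz": [0,-0.1,0],"angular": [0,0,0],"fingers": 0.65},
    {"xyz": [0,-0.1,0],"angular": [0,0,0],"fingers": 0.65},
    {"xyz": [0,-0.066,0],"angular": [0,0,0],"fingers": 0.65},
    {"xyz": [0,0,0],"angular": [0,0,0],"fingers": 0.65},
    {"xyz": [0,0,0],"angular": [0,0,0],"fingers": 0.65},
    {"xyz": [0,0,0],"angular": [0,0,0],"fingers": 0.65},
    {"xyz": [0,0,0],"angular": [0,0,0],"fingers": 0.65},
  ],
)

```text
time_s: 18.08
position: [436.1, -290.0, 142.1]
orientation: [0.699, 0.715, -0.0, -0.0]
wrist_force: [-0.4, -0.2, 0.0]
gripper_width: 59.8
grip_force: 0.0
```

```bash
python3 go.py 1.2 435.5 -290.5 30
```

```text
t 18.08 pos [ 436.1 -290.   142.1] q [ 0.04  0.4   0.59  1.96 -0.29  0.87  0.81] F [-0.4 -0.2  0. ] w 59.8 g 0.0
turn units [-0.      0.      0.0003]
leg 1 mm 112.1 present axes [-0.0015 -0.0019  0.3735] goal axes [-0.0016 -0.002   0.3735]
```

Emit:
servo_tool(
  commands=[
    {"xyz": [-0.001,-0.002,0.04],"angular": [0,0,0],"fingers": 0.65},
    {"xyz": [0,0,0.07],"angular": [0,0,0],"fingers": 0.65},
    {"xyz": [0,0,0.08],"angular": [0,0,0],"fingers": 0.65},
    {"xyz": [0,0,0.08],"angular": [0,0,0],"fingers": 0.65},
    {"xyz": [0,0,0.07],"angular": [0,0,0],"fingers": 0.65},
    {"xyz": [0,0,0.033],"angular": [0,0,0],"fingers": 0.65},
    {"xyz": [0,0,0],"angular": [0,0,0],"fingers": 0.65},
    {"xyz": [0,0,0],"angular": [0,0,0],"fingers": 0.65},
    {"xyz": [0,0,0],"angular": [0,0,0],"fingers": 0.65},
    {"xyz": [0,0,0],"angular": [0,0,0],"fingers": 0.65},
  ],
)

```text
time_s: 18.92
position: [435.4, -291.1, 31.7]
orientation: [0.699, 0.715, 0.0, 0.001]
wrist_force: [1.0, 0.8, 0.3]
gripper_width: 59.3
grip_force: 0.0
```

```bash
python3 go.py 1.2 435.5 -290.5 30
```

```text
t 18.92 pos [ 435.4 -291.1   31.7] q [ 0.14  0.56  0.48  2.05 -0.43  0.63  0.93] F [1.  0.8 0.3] w 59.3 g 0.0
turn units [0.0006 0.0003 0.0002]
leg 1 mm 1.8 present axes [0.0021 0.0004 0.0055] goal axes [0.0021 0.0004 0.0055]
```

Emit:
servo_tool(
  commands=[
    {"xyz": [0.002,0,0.005],"angular": [0,0,0],"fingers": 0.6},
    {"xyz": [0,0,0],"angular": [0,0,0],"fingers": 0.1},
    {"xyz": [0,0,0],"angular": [0,0,0],"fingers": 0.1},
    {"xyz": [0,0,0],"angular": [0,0,0],"fingers": 0.1},
    {"xyz": [0,0,0],"angular": [0,0,0],"fingers": 0.1},
    {"xyz": [0,0,0],"angular": [0,0,0],"fingers": 0.1},
    {"xyz": [0,0,0],"angular": [0,0,0],"fingers": 0.1},
    {"xyz": [0,0,0],"angular": [0,0,0],"fingers": 0.1},
    {"xyz": [0,0,0],"angular": [0,0,0],"fingers": 0.1},
    {"xyz": [0,0,0],"angular": [0,0,0],"fingers": 0.1},
  ],
  grip_force=12,
)

```text
time_s: 19.75
position: [434.4, -290.1, 29.0]
orientation: [0.699, 0.715, 0.0, -0.0]
wrist_force: [0.3, 0.4, 0.3]
gripper_width: 21.6
grip_force: 12.0
```

Emit:
servo_tool(
  commands=[
    {"xyz": [0,0,-0.03],"angular": [0,0,0],"fingers": 0.1},
    {"xyz": [0,0,-0.06],"angular": [0,0,0],"fingers": 0.1},
    {"xyz": [0,0,-0.08],"angular": [0,0,0],"fingers": 0.1},
    {"xyz": [0,0,-0.08],"angular": [0,0,0],"fingers": 0.1},
    {"xyz": [0,0,-0.07],"angular": [0,0,0],"fingers": 0.1},
    {"xyz": [0,0,-0.03],"angular": [0,0,0],"fingers": 0.1},
    {"xyz": [0,0,0],"angular": [0,0,0],"fingers": 0.1},
    {"xyz": [0,0,0],"angular": [0,0,0],"fingers": 0.1},
  ],
)

```text
time_s: 20.42
position: [434.6, -289.8, 134.0]
orientation: [0.699, 0.715, 0.0, 0.0]
wrist_force: [0.7, 0.5, -0.3]
gripper_width: 21.4
grip_force: 12.0
```

```bash
python3 go.py 1.2 460 0 135 590.5 310.2 135
```

```text
t 20.42 pos [ 434.6 -289.8  134. ] q [ 0.05  0.41  0.59  1.97 -0.3   0.85  0.82] F [ 0.7  0.5 -0.3] w 21.4 g 12.0
turn units [ 0.0002 -0.      0.0003]
leg 1 mm 290.9 present axes [ 0.964   0.1058 -0.0031] goal axes [ 0.9641  0.1049 -0.0033]
leg 2 mm 336.5 present axes [1.0242e+00 4.5760e-01 4.0000e-04] goal axes [1.0247 0.4566 0.    ]
```

Emit:
servo_tool(
  commands=[
    {"xyz": [0.06,0.006,0],"angular": [0,0,0],"fingers": 0.1},
    {"xyz": [0.11,0.012,0],"angular": [0,0,0],"fingers": 0.1},
    {"xyz": [0.11,0.012,0],"angular": [0,0,0],"fingers": 0.1},
    {"xyz": [0.11,0.012,0],"angular": [0,0,0],"fingers": 0.1},
    {"xyz": [0.11,0.012,0],"angular": [0,0,0],"fingers": 0.1},
    {"xyz": [0.11,0.012,0],"angular": [0,0,0],"fingers": 0.1},
    {"xyz": [0.11,0.012,0],"angular": [0,0,0],"fingers": 0.1},
    {"xyz": [0.11,0.012,0],"angular": [0,0,0],"fingers": 0.1},
    {"xyz": [0.11,0.015,0],"angular": [0,0,0],"fingers": 0.1},
    {"xyz": [0.1,0.045,0],"angular": [0,0,0],"fingers": 0.1},
    {"xyz": [0.1,0.045,0],"angular": [0,0,0],"fingers": 0.1},
    {"xyz": [0.1,0.045,0],"angular": [0,0,0],"fingers": 0.1},
  ],
)

```text
time_s: 21.42
position: [497.6, 85.1, 132.6]
orientation: [0.699, 0.715, -0.001, -0.001]
wrist_force: [0.1, -0.4, -0.7]
gripper_width: 21.5
grip_force: 12.0
```

Emit:
servo_tool(
  commands=[
    {"xyz": [0.1,0.045,0],"angular": [0,0,0],"fingers": 0.1},
    {"xyz": [0.1,0.045,0],"angular": [0,0,0],"fingers": 0.1},
    {"xyz": [0.1,0.045,0],"angular": [0,0,0],"fingers": 0.1},
    {"xyz": [0.1,0.045,0],"angular": [0,0,0],"fingers": 0.1},
    {"xyz": [0.1,0.045,0],"angular": [0,0,0],"fingers": 0.1},
    {"xyz": [0.1,0.045,0],"angular": [0,0,0],"fingers": 0.1},
    {"xyz": [0.08,0.04,0],"angular": [0,0,0],"fingers": 0.1},
    {"xyz": [0.04,0.01,0],"angular": [0,0,0],"fingers": 0.1},
    {"xyz": [0,0,0],"angular": [0,0,0],"fingers": 0.1},
    {"xyz": [0,0,0],"angular": [0,0,0],"fingers": 0.1},
    {"xyz": [0,0,0],"angular": [0,0,0],"fingers": 0.1},
    {"xyz": [0,0,0],"angular": [0,0,0],"fingers": 0.1},
  ],
)

```text
time_s: 22.42
position: [589.5, 299.2, 133.9]
orientation: [0.7, 0.714, -0.001, 0.0]
wrist_force: [-0.3, 0.2, -0.4]
gripper_width: 21.2
grip_force: 12.0
```

```bash
python3 go.py 1.2 590.5 310.2 38;  python3 - <<'E'
from workcell import *
from h import *
for n in("top","scene"):
    d=snapshot(n); P=cloud(d); px=d["pixels"].astype(int)
    for nm,x,y,R in(("jarB",609,-352,32),("jarA",623,-284,32),("beaker",597,-112,40)):
        m=(np.hypot(P[...,0]-x,P[...,1]-y)<R)&(P[...,2]>52)&(P[...,2]<72)
        q=P[m]; 
        if m.sum()>20: print(n,nm,m.sum(),np.percentile(q[:,2],[50,97]).round(1),q.mean(0).round(1),[np.round(v,1) for v in cv2.minAreaRect(q[:,:2].astype(np.float32))])
    # vial tray rim & divider
    m=(abs(P[...,0]-591)<40)&(abs(P[...,1]-287)<62)&(P[...,2]>8)&(P[...,2]<22)
    print(n,"vtray",[np.round(v,1) for v in cv2.minAreaRect(P[m][:,:2].astype(np.float32))])
E
```

```text
t 22.42 pos [589.5 299.2 133.9] q [-0.86  0.61  0.49  1.61 -0.32  1.   -0.25] F [-0.3  0.2 -0.4] w 21.2 g 12.0
turn units [-0.0002  0.0003 -0.0005]
leg 1 mm 96.5 present axes [0.0368 0.0043 0.3195] goal axes [0.0365 0.0041 0.3195]
top jarB 387 [63.  67.1] [ 608.5 -353.    62.6] [array([ 609.7, -353.7]), array([43.6, 43.2]), np.float64(20.7)]
top jarA 381 [62.6 66.8] [ 621.6 -282.8   62.5] [array([ 622.5, -283.3]), array([42.9, 43.8]), np.float64(45.8)]
top beaker 256 [66.2 71. ] [ 601.4 -112.2   64.4] [array([ 596. , -112.6]), array([62.1, 63.9]), np.float64(89.6)]
top vtray [array([590.9, 285.7]), array([51.4, 98.9]), np.float64(1.4)]
scene jarB 404 [62.9 66.2] [ 612.7 -350.9   62.2] [array([ 610.4, -352.6]), array([45.9, 43.4]), np.float64(16.6)]
scene jarA 422 [63.2 66.3] [ 626.3 -280.7   62.4] [array([ 624.5, -282.1]), array([43.5, 44.3]), np.float64(13.2)]
scene beaker 469 [63.6 70.6] [ 594.9 -112.4   62.8] [array([ 596.4, -111.8]), array([65.5, 64.9]), np.float64(53.2)]
scene vtray [array([590.6, 286.6]), array([53.7, 97.5]), np.float64(1.4)]
```

Both jars stand at lid height ~63 mm (60 + 3 floor), centred in their bays; the beaker is unmoved. Now lower the vial.

Emit:
servo_tool(
  commands=[
    {"xyz": [0.036,0.004,0],"angular": [0,0,0],"fingers": 0.1},
    {"xyz": [0,0,0.04],"angular": [0,0,0],"fingers": 0.1},
    {"xyz": [0,0,0.07],"angular": [0,0,0],"fingers": 0.1},
    {"xyz": [0,0,0.08],"angular": [0,0,0],"fingers": 0.1},
    {"xyz": [0,0,0.07],"angular": [0,0,0],"fingers": 0.1},
    {"xyz": [0,0,0.04],"angular": [0,0,0],"fingers": 0.1},
    {"xyz": [0,0,0],"angular": [0,0,0],"fingers": 0.1},
    {"xyz": [0,0,0],"angular": [0,0,0],"fingers": 0.1},
    {"xyz": [0,0,0],"angular": [0,0,0],"fingers": 0.1},
    {"xyz": [0,0,0],"angular": [0,0,0],"fingers": 0.1},
  ],
)

```text
time_s: 23.35
position: [591.7, 312.7, 45.5]
orientation: [0.699, 0.715, 0.001, 0.0]
wrist_force: [1.5, 0.3, 0.2]
gripper_width: 21.4
grip_force: 12.0
```

```bash
python3 go.py 1.2 590.5 309.7 32
```

```text
t 23.35 pos [591.7 312.7  45.5] q [-0.84  0.72  0.44  1.66 -0.38  0.85 -0.22] F [1.5 0.3 0.2] w 21.4 g 12.0
turn units [ 0.0007 -0.0004  0.0002]
leg 1 mm 13.9 present axes [-0.0099 -0.0043  0.0449] goal axes [-0.0099 -0.0042  0.045 ]
```

Emit:
servo_tool(
  commands=[
    {"xyz": [-0.01,-0.004,0.01],"angular": [0,0,0],"fingers": 0.1},
    {"xyz": [0,0,0.015],"angular": [0,0,0],"fingers": 0.1},
    {"xyz": [0,0,0.01],"angular": [0,0,0],"fingers": 0.1},
    {"xyz": [0,0,0],"angular": [0,0,0],"fingers": 0.1},
    {"xyz": [0,0,0.003],"angular": [0,0,0],"fingers": 0.1},
    {"xyz": [0,0,0.003],"angular": [0,0,0],"fingers": 0.1},
    {"xyz": [0,0,0.003],"angular": [0,0,0],"fingers": 0.1},
    {"xyz": [0,0,0],"angular": [0,0,0],"fingers": 0.1},
    {"xyz": [0,0,0],"angular": [0,0,0],"fingers": 0.1},
    {"xyz": [0,0,0],"angular": [0,0,0],"fingers": 0.1},
  ],
)

```text
time_s: 24.18
position: [590.3, 309.4, 31.8]
orientation: [0.699, 0.715, 0.001, 0.0]
wrist_force: [-0.8, -0.2, 6.1]
gripper_width: 21.6
grip_force: 12.0
```

Emit:
servo_tool(
  commands=[
    {"xyz": [0,0,0],"angular": [0,0,0],"fingers": 0.6},
    {"xyz": [0,0,0],"angular": [0,0,0],"fingers": 0.6},
    {"xyz": [0,0,0],"angular": [0,0,0],"fingers": 0.6},
    {"xyz": [0,0,0],"angular": [0,0,0],"fingers": 0.6},
    {"xyz": [0,0,-0.02],"angular": [0,0,0],"fingers": 0.6},
    {"xyz": [0,0,-0.06],"angular": [0,0,0],"fingers": 0.6},
    {"xyz": [0,0,-0.08],"angular": [0,0,0],"fingers": 0.6},
    {"xyz": [0,0,-0.08],"angular": [0,0,0],"fingers": 0.6},
    {"xyz": [0,0,-0.08],"angular": [0,0,0],"fingers": 0.6},
    {"xyz": [0,0,-0.05],"angular": [0,0,0],"fingers": 0.6},
    {"xyz": [0,0,0],"angular": [0,0,0],"fingers": 0.6},
    {"xyz": [0,0,0],"angular": [0,0,0],"fingers": 0.6},
  ],
)

```text
time_s: 25.18
position: [590.0, 309.5, 143.0]
orientation: [0.699, 0.715, 0.001, 0.0]
wrist_force: [-0.3, -0.8, -0.2]
gripper_width: 55.5
grip_force: 0.0
```

```bash
python3 go.py 1.2 449.9 1 140
```

```text
t 25.18 pos [590.  309.5 143. ] q [-0.87  0.61  0.49  1.59 -0.32  1.02 -0.27] F [-0.3 -0.8 -0.2] w 55.5 g 0.0
turn units [ 0.0005 -0.0004  0.0002]
leg 1 mm 338.8 present axes [-1.0179 -0.4892  0.0079] goal axes [-1.0182 -0.4885  0.01  ]
```

Emit:
servo_tool(
  commands=[
    {"xyz": [-0.05,-0.024,0],"angular": [0,0,0],"fingers": 0.6},
    {"xyz": [-0.1,-0.048,0],"angular": [0,0,0],"fingers": 0.6},
    {"xyz": [-0.11,-0.053,0],"angular": [0,0,0],"fingers": 0.6},
    {"xyz": [-0.11,-0.053,0],"angular": [0,0,0],"fingers": 0.6},
    {"xyz": [-0.11,-0.053,0],"angular": [0,0,0],"fingers": 0.6},
    {"xyz": [-0.11,-0.053,0],"angular": [0,0,0],"fingers": 0.6},
    {"xyz": [-0.11,-0.053,0],"angular": [0,0,0],"fingers": 0.6},
    {"xyz": [-0.11,-0.053,0],"angular": [0,0,0],"fingers": 0.6},
    {"xyz": [-0.11,-0.053,0],"angular": [0,0,0],"fingers": 0.6},
    {"xyz": [-0.07,-0.034,0],"angular": [0,0,0],"fingers": 0.6},
    {"xyz": [-0.028,-0.012,0],"angular": [0,0,0],"fingers": 0.6},
    {"xyz": [0,0,0],"angular": [0,0,0],"fingers": 0.6},
  ],
)

```text
time_s: 26.18
position: [448.1, -1.1, 141.4]
orientation: [0.701, 0.713, -0.001, -0.0]
wrist_force: [0.6, 0.8, 0.4]
gripper_width: 55.1
grip_force: 0.0
```

Emit:
servo_tool(
  commands=[
    {"xyz": [0,0,0],"angular": [0,0,0],"fingers": 0.6},
    {"xyz": [0,0,0],"angular": [0,0,0],"fingers": 0.6},
    {"xyz": [0,0,0],"angular": [0,0,0],"fingers": 0.6},
  ],
)

```text
time_s: 26.43
position: [450.1, 2.2, 141.6]
orientation: [0.699, 0.716, -0.0, -0.0]
wrist_force: [0.1, 1.0, -0.1]
gripper_width: 55.1
grip_force: 0.0
```

```bash
python3 go.py 1.2 449.9 1 30
```

```text
t 26.43 pos [450.1   2.2 141.6] q [-0.59  0.27  0.57  2.12 -0.21  0.8   0.14] F [ 0.1  1.  -0.1] w 55.1 g 0.0
turn units [-0.     0.     0.001]
leg 1 mm 111.6 present axes [-0.004  -0.0007  0.372 ] goal axes [-0.0041 -0.0008  0.372 ]
```

Emit:
servo_tool(
  commands=[
    {"xyz": [-0.002,0,0.04],"angular": [0,0,0],"fingers": 0.6},
    {"xyz": [0,0,0.07],"angular": [0,0,0],"fingers": 0.6},
    {"xyz": [0,0,0.08],"angular": [0,0,0],"fingers": 0.6},
    {"xyz": [0,0,0.08],"angular": [0,0,0],"fingers": 0.6},
    {"xyz": [0,0,0.07],"angular": [0,0,0],"fingers": 0.6},
    {"xyz": [0,0,0.032],"angular": [0,0,0],"fingers": 0.6},
    {"xyz": [0,0,0],"angular": [0,0,0],"fingers": 0.6},
    {"xyz": [0,0,0],"angular": [0,0,0],"fingers": 0.6},
    {"xyz": [0,0,0],"angular": [0,0,0],"fingers": 0.6},
    {"xyz": [0,0,0],"angular": [0,0,0],"fingers": 0.6},
  ],
)

```text
time_s: 27.27
position: [450.4, 0.4, 31.3]
orientation: [0.699, 0.715, 0.001, 0.001]
wrist_force: [0.3, -0.5, 0.1]
gripper_width: 55.0
grip_force: 0.0
```

```bash
python3 go.py 1.2 449.9 1 30
```

```text
t 27.27 pos [4.504e+02 4.000e-01 3.130e+01] q [-0.45  0.47  0.44  2.22 -0.4   0.52  0.31] F [ 0.3 -0.5  0.1] w 55.0 g 0.0
turn units [ 0.0006 -0.0001  0.0003]
leg 1 mm 1.5 present axes [ 0.002  -0.0018  0.0042] goal axes [ 0.002  -0.0018  0.0042]
```

Emit:
servo_tool(
  commands=[
    {"xyz": [0.002,-0.002,0.003],"angular": [0,0,0],"fingers": 0.5},
    {"xyz": [0,0,0],"angular": [0,0,0],"fingers": 0.1},
    {"xyz": [0,0,0],"angular": [0,0,0],"fingers": 0.1},
    {"xyz": [0,0,0],"angular": [0,0,0],"fingers": 0.1},
    {"xyz": [0,0,0],"angular": [0,0,0],"fingers": 0.1},
    {"xyz": [0,0,0],"angular": [0,0,0],"fingers": 0.1},
    {"xyz": [0,0,0],"angular": [0,0,0],"fingers": 0.1},
    {"xyz": [0,0,0],"angular": [0,0,0],"fingers": 0.1},
    {"xyz": [0,0,0],"angular": [0,0,0],"fingers": 0.1},
    {"xyz": [0,0,0],"angular": [0,0,0],"fingers": 0.1},
  ],
)

```text
time_s: 28.1
position: [449.0, 0.7, 29.4]
orientation: [0.699, 0.715, 0.0, 0.0]
wrist_force: [-1.0, -0.2, 1.8]
gripper_width: 21.5
grip_force: 12.0
```

Emit:
servo_tool(
  commands=[
    {"xyz": [0,0,-0.03],"angular": [0,0,0],"fingers": 0.1},
    {"xyz": [0,0,-0.06],"angular": [0,0,0],"fingers": 0.1},
    {"xyz": [0,0,-0.08],"angular": [0,0,0],"fingers": 0.1},
    {"xyz": [0,0,-0.08],"angular": [0,0,0],"fingers": 0.1},
    {"xyz": [0,0,-0.08],"angular": [0,0,0],"fingers": 0.1},
    {"xyz": [0,0,-0.05],"angular": [0,0,0],"fingers": 0.1},
    {"xyz": [0,0,0],"angular": [0,0,0],"fingers": 0.1},
    {"xyz": [0,0,0],"angular": [0,0,0],"fingers": 0.1},
    {"xyz": [0,0,0],"angular": [0,0,0],"fingers": 0.1},
  ],
)

```text
time_s: 28.85
position: [448.3, 0.9, 143.0]
orientation: [0.699, 0.715, -0.0, -0.0]
wrist_force: [-0.1, 0.2, -0.9]
gripper_width: 21.6
grip_force: 12.0
```

```bash
python3 go.py 1.2 591.3 262.7 140
```

```text
t 28.85 pos [448.3   0.9 143. ] q [-0.6   0.27  0.59  2.13 -0.21  0.8   0.14] F [-0.1  0.2 -0.9] w 21.6 g 12.0
turn units [-0.0002 -0.0001  0.0003]
leg 1 mm 298.4 present axes [0.8622 0.4956 0.0096] goal axes [0.8626 0.4948 0.0099]
```

Emit:
servo_tool(
  commands=[
    {"xyz": [0.05,0.029,0],"angular": [0,0,0],"fingers": 0.1},
    {"xyz": [0.1,0.057,0],"angular": [0,0,0],"fingers": 0.1},
    {"xyz": [0.1,0.057,0],"angular": [0,0,0],"fingers": 0.1},
    {"xyz": [0.1,0.057,0],"angular": [0,0,0],"fingers": 0.1},
    {"xyz": [0.1,0.057,0],"angular": [0,0,0],"fingers": 0.1},
    {"xyz": [0.1,0.057,0],"angular": [0,0,0],"fingers": 0.1},
    {"xyz": [0.1,0.057,0],"angular": [0,0,0],"fingers": 0.1},
    {"xyz": [0.1,0.057,0],"angular": [0,0,0],"fingers": 0.1},
    {"xyz": [0.07,0.04,0],"angular": [0,0,0],"fingers": 0.1},
    {"xyz": [0.042,0.027,0],"angular": [0,0,0],"fingers": 0.1},
    {"xyz": [0,0,0],"angular": [0,0,0],"fingers": 0.1},
    {"xyz": [0,0,0],"angular": [0,0,0],"fingers": 0.1},
  ],
)

```text
time_s: 29.85
position: [591.1, 262.4, 141.4]
orientation: [0.699, 0.715, -0.002, -0.0]
wrist_force: [0.5, -1.2, -0.3]
gripper_width: 21.3
grip_force: 12.0
```

Emit:
servo_tool(
  commands=[
    {"xyz": [0,0,0.04],"angular": [0,0,0],"fingers": 0.1},
    {"xyz": [0,0,0.07],"angular": [0,0,0],"fingers": 0.1},
    {"xyz": [0,0,0.08],"angular": [0,0,0],"fingers": 0.1},
    {"xyz": [0,0,0.06],"angular": [0,0,0],"fingers": 0.1},
    {"xyz": [0,0,0],"angular": [0,0,0],"fingers": 0.1},
    {"xyz": [0,0,0],"angular": [0,0,0],"fingers": 0.1},
    {"xyz": [0,0,0],"angular": [0,0,0],"fingers": 0.1},
  ],
)

```text
time_s: 30.43
position: [592.1, 261.6, 69.0]
orientation: [0.7, 0.714, 0.0, 0.0]
wrist_force: [0.7, 0.4, 0.5]
gripper_width: 21.2
grip_force: 12.0
```

```bash
python3 go.py 1.2 591.3 262.7 32.4
```

```text
t 30.43 pos [592.1 261.6  69. ] q [-0.8   0.66  0.47  1.7  -0.37  0.86 -0.15] F [0.7 0.4 0.5] w 21.2 g 12.0
turn units [ 0.0002  0.     -0.0002]
leg 1 mm 36.6 present axes [ 0.0037 -0.0028  0.122 ] goal axes [ 0.0037 -0.0027  0.122 ]
```

Emit:
servo_tool(
  commands=[
    {"xyz": [0.003,-0.002,0.03],"angular": [0,0,0],"fingers": 0.1},
    {"xyz": [0,0,0.04],"angular": [0,0,0],"fingers": 0.1},
    {"xyz": [0,0,0.03],"angular": [0,0,0],"fingers": 0.1},
    {"xyz": [0,0,0.01],"angular": [0,0,0],"fingers": 0.1},
    {"xyz": [0,0,0],"angular": [0,0,0],"fingers": 0.1},
    {"xyz": [0,0,0],"angular": [0,0,0],"fingers": 0.1},
    {"xyz": [0,0,0.003],"angular": [0,0,0],"fingers": 0.1},
    {"xyz": [0,0,0.003],"angular": [0,0,0],"fingers": 0.1},
    {"xyz": [0,0,0.003],"angular": [0,0,0],"fingers": 0.1},
    {"xyz": [0,0,0.002],"angular": [0,0,0],"fingers": 0.1},
    {"xyz": [0,0,0],"angular": [0,0,0],"fingers": 0.1},
    {"xyz": [0,0,0],"angular": [0,0,0],"fingers": 0.1},
  ],
)

```text
time_s: 31.43
position: [591.4, 263.5, 32.5]
orientation: [0.699, 0.715, 0.0, 0.0]
wrist_force: [-1.0, -0.8, 3.8]
gripper_width: 21.4
grip_force: 12.0
```

Emit:
servo_tool(
  commands=[
    {"xyz": [0,0,0],"angular": [0,0,0],"fingers": 0.65},
    {"xyz": [0,0,0],"angular": [0,0,0],"fingers": 0.65},
    {"xyz": [0,0,0],"angular": [0,0,0],"fingers": 0.65},
    {"xyz": [0,0,0],"angular": [0,0,0],"fingers": 0.65},
    {"xyz": [0,0,-0.02],"angular": [0,0,0],"fingers": 0.65},
    {"xyz": [0,0,-0.06],"angular": [0,0,0],"fingers": 0.65},
    {"xyz": [0,0,-0.08],"angular": [0,0,0],"fingers": 0.65},
    {"xyz": [0,0,-0.08],"angular": [0,0,0.031],"fingers": 0.65},
    {"xyz": [0,0,-0.08],"angular": [0,0,0.031],"fingers": 0.65},
    {"xyz": [0,0,0],"angular": [0,0,0.031],"fingers": 0.65},
    {"xyz": [0,0,0],"angular": [0,0,0.032],"fingers": 0.65},
    {"xyz": [0,0,0],"angular": [0,0,0],"fingers": 0.65},
  ],
)

```text
time_s: 32.43
position: [591.2, 263.7, 128.8]
orientation: [0.827, 0.563, 0.0, -0.0]
wrist_force: [-0.7, -1.0, -0.5]
gripper_width: 59.9
grip_force: 0.0
```

```bash
python3 go.py -21.4 439.7 278.6 100
```

```text
t 32.43 pos [591.2 263.7 128.8] q [-0.89  0.62  0.61  1.66 -0.41  0.99 -0.51] F [-0.7 -1.  -0.5] w 59.9 g 0.0
turn units [ 0.0002 -0.0002 -0.0006]
leg 1 mm 155.0 present axes [-0.1391 -0.4881  0.0957] goal axes [-0.1381 -0.4884  0.0961]
```

Emit:
servo_tool(
  commands=[
    {"xyz": [-0.01,-0.05,0],"angular": [0,0,0],"fingers": 0.65},
    {"xyz": [-0.03,-0.1,0],"angular": [0,0,0],"fingers": 0.65},
    {"xyz": [-0.03,-0.1,0],"angular": [0,0,0],"fingers": 0.65},
    {"xyz": [-0.03,-0.1,0.02],"angular": [0,0,0],"fingers": 0.65},
    {"xyz": [-0.025,-0.09,0.04],"angular": [0,0,0],"fingers": 0.65},
    {"xyz": [-0.013,-0.048,0.036],"angular": [0,0,0],"fingers": 0.65},
    {"xyz": [0,0,0],"angular": [0,0,0],"fingers": 0.65},
    {"xyz": [0,0,0],"angular": [0,0,0],"fingers": 0.65},
    {"xyz": [0,0,0],"angular": [0,0,0],"fingers": 0.65},
    {"xyz": [0,0,0],"angular": [0,0,0],"fingers": 0.65},
  ],
)

```text
time_s: 33.27
position: [441.3, 277.8, 99.9]
orientation: [0.825, 0.565, 0.001, 0.0]
wrist_force: [0.2, -0.6, 0.7]
gripper_width: 59.7
grip_force: 0.0
```

```bash
python3 go.py -21.4 439.7 278.6 40
python3 - <<'E'
from workcell import *
from h import *
ims=[]
for n,(r,c) in dict(scene=(200,420),top=(200,80)).items():
    d=snapshot(n); P=cloud(d); ims.append(d["pixels"][r:r+160,c:c+200,::-1])
    for nm,x,y in(("v_far",590.3,309.5),("v_near",591.4,263.5)):
        m=(np.hypot(P[...,0]-x,P[...,1]-y)<16)&(P[...,2]>52)&(P[...,2]<72); q=P[m]
        if m.sum()>20: print(n,nm,m.sum(),np.percentile(q[:,2],[50,97]).round(1),np.median(q,0).round(1),[np.round(v,1) for v in cv2.minAreaRect(q[:,:2].astype(np.float32))])
cv2.imwrite("pics/p2.png",cv2.resize(cv2.hconcat(ims),None,fx=2,fy=2,interpolation=cv2.INTER_CUBIC))
E
```

```text
t 33.27 pos [441.3 277.8  99.9] q [-1.12  0.47  0.62  2.01 -0.38  0.78 -0.64] F [ 0.2 -0.6  0.7] w 59.7 g 0.0
turn units [ 0.0005 -0.0003  0.0008]
leg 1 mm 59.9 present axes [ 0.0004 -0.0064  0.1995] goal axes [ 0.0006 -0.0061  0.1995]
scene v_far 161 [63.6 67. ] [593.5 307.6  63.6] [array([590.6, 307.8]), array([21.7, 21.9]), np.float64(46.4)]
scene v_near 155 [63.3 66.8] [594.  263.9  63.3] [array([591.6, 264.5]), array([21.7, 23.4]), np.float64(54.7)]
top v_far 113 [63.  66.2] [589.9 305.7  63. ] [array([590., 307.]), array([20.6, 20.6]), np.float64(11.4)]
top v_near 112 [63.4 67.1] [590.7 262.2  63.4] [array([591.6, 262.9]), array([20.9, 21.5]), np.float64(88.7)]
```

View pics/p2.png

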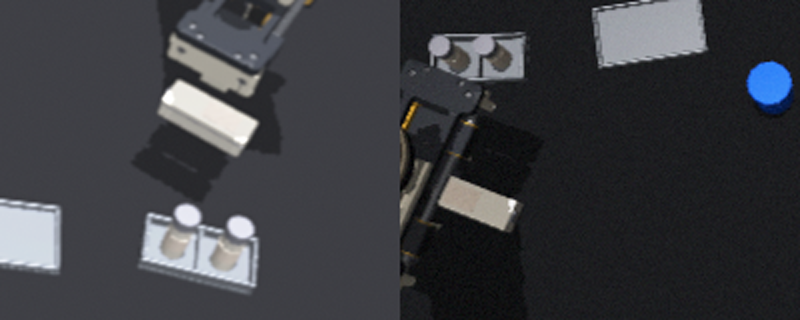

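The picture shows both vials upright, one per bay (left panel (185,235) and (235,245)), with cap tops at about 63 mm. The mailer lies between the open fingers. I descend on it.

Emit:
servo_tool(
  commands=[
    {"xyz": [0.001,-0.004,0.04],"angular": [0,0,0],"fingers": 0.65},
    {"xyz": [0,0,0.07],"angular": [0,0,0],"fingers": 0.65},
    {"xyz": [0,0,0.07],"angular": [0,0,0],"fingers": 0.65},
    {"xyz": [0,0,0.05],"angular": [0,0,0],"fingers": 0.65},
    {"xyz": [0,0,0.04],"angular": [0,0,0],"fingers": 0.65},
    {"xyz": [0,0,0.015],"angular": [0,0,0],"fingers": 0.65},
    {"xyz": [0,0,0],"angular": [0,0,0],"fingers": 0.65},
    {"xyz": [0,0,0],"angular": [0,0,0],"fingers": 0.65},
    {"xyz": [0,0,0],"angular": [0,0,0],"fingers": 0.65},
    {"xyz": [0,0,0],"angular": [0,0,0],"fingers": 0.65},
  ],
)

```text
time_s: 34.2
position: [439.3, 278.9, 14.5]
orientation: [0.825, 0.565, 0.001, -0.0]
wrist_force: [1.0, -0.3, -0.1]
gripper_width: 59.3
grip_force: 0.0
```

```bash
python3 go.py -21.4 439.7 278.6 12
```

```text
t 34.2 pos [439.3 278.9  14.5] q [-1.03  0.6   0.51  2.07 -0.51  0.6  -0.54] F [ 1.  -0.3 -0.1] w 59.3 g 0.0
turn units [ 0.0002 -0.0004  0.0008]
leg 1 mm 2.6 present axes [-0.0005  0.0017  0.0085] goal axes [-0.0005  0.0017  0.0085]
```

Emit:
servo_tool(
  commands=[
    {"xyz": [0,0.001,0.008],"angular": [0,0,0],"fingers": 0.6},
    {"xyz": [0,0,0],"angular": [0,0,0],"fingers": 0.2},
    {"xyz": [0,0,0],"angular": [0,0,0],"fingers": 0.2},
    {"xyz": [0,0,0],"angular": [0,0,0],"fingers": 0.2},
    {"xyz": [0,0,0],"angular": [0,0,0],"fingers": 0.2},
    {"xyz": [0,0,0],"angular": [0,0,0],"fingers": 0.2},
    {"xyz": [0,0,0],"angular": [0,0,0],"fingers": 0.2},
    {"xyz": [0,0,0],"angular": [0,0,0],"fingers": 0.2},
    {"xyz": [0,0,0],"angular": [0,0,0],"fingers": 0.2},
  ],
  grip_force=20,
)

```text
time_s: 34.95
position: [439.0, 278.5, 11.4]
orientation: [0.825, 0.565, 0.0, -0.0]
wrist_force: [-0.4, 0.4, 1.2]
gripper_width: 31.8
grip_force: 20.0
```

Emit:
servo_tool(
  commands=[
    {"xyz": [0,0,-0.02],"angular": [0,0,0],"fingers": 0.2},
    {"xyz": [0,0,-0.04],"angular": [0,0,0],"fingers": 0.2},
    {"xyz": [0,0,-0.06],"angular": [0,0,0],"fingers": 0.2},
    {"xyz": [0,0,-0.07],"angular": [0,0,0],"fingers": 0.2},
    {"xyz": [0,0,-0.07],"angular": [0,0,0],"fingers": 0.2},
    {"xyz": [0,0,-0.05],"angular": [0,0,-0.034],"fingers": 0.2},
    {"xyz": [0,0,-0.04],"angular": [0,0,-0.034],"fingers": 0.2},
    {"xyz": [0,0,0],"angular": [0,0,-0.034],"fingers": 0.2},
    {"xyz": [0,0,0],"angular": [0,0,-0.034],"fingers": 0.2},
    {"xyz": [0,0,0],"angular": [0,0,-0.034],"fingers": 0.2},
    {"xyz": [0,0,0],"angular": [0,0,0],"fingers": 0.2},
    {"xyz": [0,0,0],"angular": [0,0,0],"fingers": 0.2},
  ],
)

```text
time_s: 35.95
position: [439.0, 278.3, 116.6]
orientation: [0.649, 0.761, 0.0, -0.0]
wrist_force: [-0.6, -0.5, -0.3]
gripper_width: 31.6
grip_force: 20.0
```

```bash
python3 go.py 9.1 621.3 109.3 100
```

```text
t 35.95 pos [439.  278.3 116.6] q [-1.04  0.42  0.49  1.99 -0.27  0.8  -0.23] F [-0.6 -0.5 -0.3] w 31.6 g 20.0
turn units [ 0.     -0.0001  0.0002]
leg 1 mm 249.1 present axes [-0.6526  0.5107  0.0552] goal axes [-0.6523  0.511   0.0554]
```

Emit:
servo_tool(
  commands=[
    {"xyz": [-0.04,0.03,0],"angular": [0,0,0],"fingers": 0.2},
    {"xyz": [-0.08,0.063,0],"angular": [0,0,0],"fingers": 0.2},
    {"xyz": [-0.08,0.063,0],"angular": [0,0,0],"fingers": 0.2},
    {"xyz": [-0.08,0.063,0],"angular": [0,0,0],"fingers": 0.2},
    {"xyz": [-0.08,0.063,0],"angular": [0,0,0],"fingers": 0.2},
    {"xyz": [-0.08,0.063,0],"angular": [0,0,0],"fingers": 0.2},
    {"xyz": [-0.08,0.063,0],"angular": [0,0,0],"fingers": 0.2},
    {"xyz": [-0.08,0.063,0],"angular": [0,0,0],"fingers": 0.2},
    {"xyz": [-0.04,0.03,0],"angular": [0,0,0],"fingers": 0.2},
    {"xyz": [-0.012,0.01,0],"angular": [0,0,0],"fingers": 0.2},
    {"xyz": [0,0,0],"angular": [0,0,0],"fingers": 0.2},
    {"xyz": [0,0,0],"angular": [0,0,0],"fingers": 0.2},
  ],
)

```text
time_s: 36.95
position: [621.2, 111.2, 116.0]
orientation: [0.648, 0.762, -0.0, -0.001]
wrist_force: [-1.4, 0.3, -0.5]
gripper_width: 31.2
grip_force: 20.0
```

Emit:
servo_tool(
  commands=[
    {"xyz": [0,0,0.04],"angular": [0,0,0],"fingers": 0.2},
    {"xyz": [0,0,0.07],"angular": [0,0,0],"fingers": 0.2},
    {"xyz": [0,0,0.07],"angular": [0,0,0],"fingers": 0.2},
    {"xyz": [0,0,0.04],"angular": [0,0,0],"fingers": 0.2},
    {"xyz": [0,0,0],"angular": [0,0,0],"fingers": 0.2},
    {"xyz": [0,0,0],"angular": [0,0,0],"fingers": 0.2},
    {"xyz": [0,0,0],"angular": [0,0,0],"fingers": 0.2},
    {"xyz": [0,0,0],"angular": [0,0,0],"fingers": 0.2},
  ],
)

```text
time_s: 37.62
position: [622.8, 110.6, 51.5]
orientation: [0.647, 0.762, 0.001, 0.001]
wrist_force: [0.3, -0.0, -0.7]
gripper_width: 31.7
grip_force: 20.0
```

```bash
python3 go.py 9.1 621.3 109.3 14.4
python3 - <<'E'
from workcell import *
from h import *
d=snapshot("scene"); cv2.imwrite("pics/p3.png",cv2.resize(d["pixels"][230:390,330:530,::-1],None,fx=3,fy=3,interpolation=cv2.INTER_CUBIC))
E
```

```text
t 37.62 pos [622.8 110.6  51.5] q [-0.55  0.66  0.44  1.76 -0.37  0.81  0.23] F [ 0.3 -0.  -0.7] w 31.7 g 20.0
turn units [ 0.0006 -0.0001  0.0013]
leg 1 mm 37.2 present axes [-0.0034 -0.0057  0.1237] goal axes [-0.0034 -0.0054  0.1237]
```

View pics/p3.png

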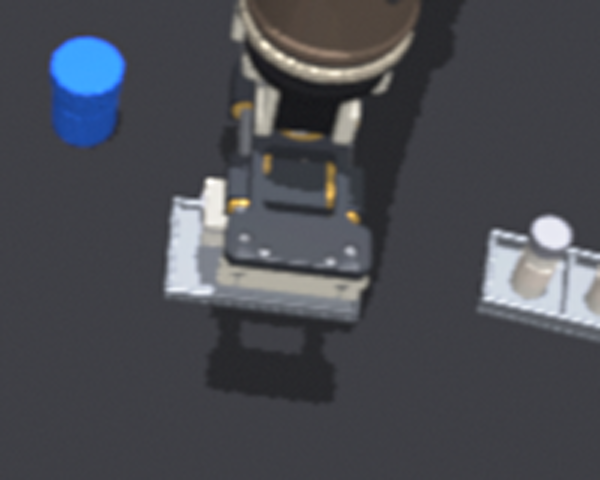

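The mailer (left end at about (212,205)) is over the tray and in line with it. I lower it to contact.

Emit:
servo_tool(
  commands=[
    {"xyz": [-0.003,-0.005,0.03],"angular": [0,0,0.001],"fingers": 0.2},
    {"xyz": [0,0,0.04],"angular": [0,0,0],"fingers": 0.2},
    {"xyz": [0,0,0.03],"angular": [0,0,0],"fingers": 0.2},
    {"xyz": [0,0,0.01],"angular": [0,0,0],"fingers": 0.2},
    {"xyz": [0,0,0],"angular": [0,0,0],"fingers": 0.2},
    {"xyz": [0,0,0],"angular": [0,0,0],"fingers": 0.2},
    {"xyz": [0,0,0.003],"angular": [0,0,0],"fingers": 0.2},
    {"xyz": [0,0,0.003],"angular": [0,0,0],"fingers": 0.2},
    {"xyz": [0,0,0.002],"angular": [0,0,0],"fingers": 0.2},
    {"xyz": [0,0,0],"angular": [0,0,0],"fingers": 0.2},
    {"xyz": [0,0,0],"angular": [0,0,0],"fingers": 0.2},
  ],
)

```text
time_s: 38.58
position: [620.7, 109.2, 15.1]
orientation: [0.648, 0.761, 0.0, 0.0]
wrist_force: [-0.1, 0.5, 0.3]
gripper_width: 31.9
grip_force: 20.0
```

Emit:
servo_tool(
  commands=[
    {"xyz": [0,0,0.002],"angular": [0,0,0],"fingers": 0.2},
    {"xyz": [0,0,0.002],"angular": [0,0,0],"fingers": 0.2},
    {"xyz": [0,0,0],"angular": [0,0,0],"fingers": 0.2},
    {"xyz": [0,0,0],"angular": [0,0,0],"fingers": 0.2},
  ],
)

```text
time_s: 38.92
position: [620.8, 109.3, 14.4]
orientation: [0.648, 0.761, 0.0, -0.0]
wrist_force: [-3.4, -0.2, 7.1]
gripper_width: 32.0
grip_force: 20.0
```

Emit:
servo_tool(
  commands=[
    {"xyz": [0,0,0],"angular": [0,0,0],"fingers": 0.55},
    {"xyz": [0,0,0],"angular": [0,0,0],"fingers": 0.55},
    {"xyz": [0,0,0],"angular": [0,0,0],"fingers": 0.55},
    {"xyz": [0,0,-0.02],"angular": [0,0,0],"fingers": 0.55},
    {"xyz": [0,0,-0.06],"angular": [0,0,0],"fingers": 0.55},
    {"xyz": [0,0,-0.08],"angular": [0,0,0],"fingers": 0.55},
    {"xyz": [0,0,-0.1],"angular": [0,0,0],"fingers": 0.55},
    {"xyz": [0,0,-0.1],"angular": [0,0,0],"fingers": 0.55},
    {"xyz": [0,0,-0.1],"angular": [0,0,0],"fingers": 0.55},
    {"xyz": [0,-0.1,-0.06],"angular": [0,0,0],"fingers": 0.55},
    {"xyz": [0,-0.12,0],"angular": [0,0,0],"fingers": 0.55},
    {"xyz": [0,-0.12,0],"angular": [0,0,0],"fingers": 0.55},
  ],
)

```text
time_s: 39.92
position: [519.9, 92.7, 171.1]
orientation: [0.648, 0.761, 0.001, 0.001]
wrist_force: [-0.9, 0.1, 0.2]
gripper_width: 50.9
grip_force: 0.0
```

Emit:
servo_tool(
  commands=[
    {"xyz": [0,-0.12,0],"angular": [0,0,0],"fingers": 0.55},
    {"xyz": [0,-0.1,0],"angular": [0,0,0],"fingers": 0.55},
    {"xyz": [0,0,0],"angular": [0,0,0],"fingers": 0.55},
    {"xyz": [0,0,0],"angular": [0,0,0],"fingers": 0.55},
    {"xyz": [0,0,0],"angular": [0,0,0],"fingers": 0.55},
    {"xyz": [0,0,0],"angular": [0,0,0],"fingers": 0.55},
  ],
)

```text
time_s: 40.42
position: [456.1, 82.7, 170.1]
orientation: [0.648, 0.761, 0.001, 0.001]
wrist_force: [0.4, 0.5, 0.5]
gripper_width: 50.2
grip_force: 0.0
```

Run:
```python
from workcell import *
from h import *
for n in("top","scene"):
    d=snapshot(n); P=cloud(d)
    if n=="scene": cv2.imwrite("pics/p4.png",d["pixels"][:,:,::-1])
    m=(abs(P[...,0]-621)<40)&(abs(P[...,1]-109)<60)&(P[...,2]>20)&(P[...,2]<36); q=P[m]
    A=np.c_[q[:,:2]-q[:,:2].mean(0),np.ones(len(q))]; print(n,m.sum(),np.linalg.lstsq(A,q[:,2],rcond=None)[0].round(3),[np.round(v,1) for v in cv2.minAreaRect(q[:,:2].astype(np.float32))])
```

```text
top 409 [1.1000e-02 4.0000e-03 2.7278e+01] [array([621.1, 107.2]), array([33.5, 84.7]), np.float64(9.1)]
scene 829 [-5.700e-02 -1.000e-02  2.771e+01] [array([621.5, 109.3]), array([36.1, 86.4]), np.float64(10.4)]
```

View pics/p4.png

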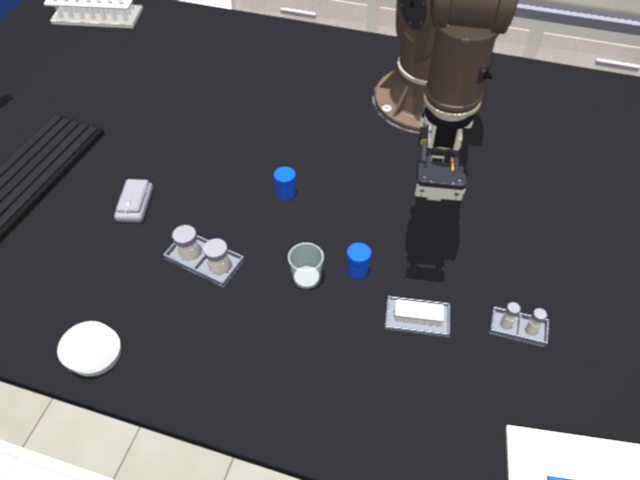

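The picture shows the jars upright in the large tray at (187,242) and (216,256), and the vials upright at (510,317) and (537,322). The mailer lies flat in its tray at (419,312), with its top at about 27 mm. The beaker, mouse and blue pots haven't moved.

```bash
python3 -c "
from workcell import *
print(sign_off())"
```

```text
the job is handed in; nothing more can be done
None
```

All five samples are in their trays: one jar and one vial per bay, upright, and the mailer lying flat. The beaker, mouse and blue look-alikes were left where they were, and the job was handed in at about 41 s of the 109 s allowed.

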